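# Eject the filter cartridges from the test block and lay them on the cooling rail

## Robot

A 6-joint arm with a two-finger parallel gripper is mounted at the origin on the work surface. World frame = base frame: x ahead of the robot, y to its left, z up, the work surface at z = 0. Lengths are in m, angles in rad, forces in N, time in s.
With the tool pointing down it reaches from about 0.25 to 0.775 m from the base axis. Payload 4 kg.
Tool frame: the origin (TCP) lies midway between the tips of the shut fingers; the grasp point (between the pads) lies 19 mm behind it; z points along the fingers, y is the direction in which the jaws open and shut (so a half turn about z gives the same grasp; the last joint's range is limited). The gripper opens to 94 mm and grips with 3 to 60 N. Pads are 16 mm wide; open, the fingers measure 119 mm over their backs; the gripper's body (75 mm by 177 mm) begins 78 mm behind the grasp point.
Start: joints at [-1.351, 0.087, 1.371, -0, 1.684, -0.103], TCP at [0.174, -0.522, 0.206] pointing down, gripper open.
Joint ranges: [-3.1, 3.1], [-0.76, 2.03], [0.27, 2.55], [-1.08, 4.22], [0.17, 2.65], [-2.57, 2.57]. Speed limits (rad/s): [2.79, 2.79, 3.14, 3.14, 3.14, 3.14].

## Interface

Orientations are given as a unit quaternion [w, x, y, z].
In Python, from workcell import arm gives the robot as it stands.
- The arm moves only by the tool move_arm, never from a script. Its argument "moves" is one flat list of numbers, 7 for each row, row after row: the turn, a rotation vector about the tool's x, y, z in degrees, then the shift along the tool's x, y, z in m, then the closure, from -1 (fully open) to 1 (shut), so that 0 is half open. In form: [ax, ay, az, dx, dy, dz, claw, ax, ay, az, dx, dy, dz, claw, ...]. A call has 1 to 12 rows; each row is the pose to reach, as a shift and turn from the pose measured when the call began, along the tool's axes at that moment; what a row does not reach only later rows make up. A row lasts 1/8 s, in which the tool goes at most 62.5 mm and 10.7 degrees, less where a joint would pass 70% of its speed; a pose out of reach is approached as far as the arm can. A call with a gripper value outside its range is refused whole. The fingers move at their own pace and stop on an object; "grip_force" is the grip in N (left out, the last holds). Time passes only in rows, so rows that repeat a pose let the fingers close. It gives the time, the measured TCP pose, the force and the opening at its end, in the units of the state.
- arm.get_obs(): the state, without advancing time (a new reading comes with each control period).
- arm.camera(name): name is "scene" or "top" or "wrist"; returns (picture, depth): 400x640x3 uint8, blue, green, red; 400x640 float32, m along the optical axis (not along the pixel's ray), 0 where there is no reading.
- arm.camera_params(name): a dict with "intrinsics" (3x3 intrinsics, pixels), "eye" and "attitude" of the camera in the world; the wrist camera has in their place "hand_eye" (4x4, takes a point from camera to tool coordinates, whose origin is the TCP and whose axes are the flange's). Camera axes: x right, y down, z forward; pixel columns grow to the right and rows downward; lengths in m; the calibration is good to about 2 mm. The wrist camera is an equidistant fisheye: a pixel r from the principal point sees the ray r / f radians off the axis. A picture is of the moment at which its call begins: read the wrist's pose just before it. camera_params takes no time and is no camera call.
- arm.finish_job(): hands the job in, once; it reports no verdict.
The state is a dict: "time": time; "joints": joint angles; "joint_vel": joint speeds; "joint_torque": joint torques, N m; "ee_pos": TCP position; "tool_rot": TCP orientation; "contact_force": force on the tool from outside, world axes, zero at the start; "moment": the same for the moment, N m; "opening": finger opening in m.
Only numpy, scipy, OpenCV 4.12 (cv2) and the standard library are available. Lean on these libraries where they do the work, as an engineer would, in place of code of your own. Each camera call takes 0.05 s, during which the arm holds its last target. There are 200 camera calls.

## Task

The tests are done: slide the keeper fully open, then use the ejector rod through the holes in the rear wall of the test block to drive out every cartridge that is seated in it, so that they are all clear of the bores and the keeper. Lay each cartridge across the narrow cooling rail, squarely and balanced, put the ejector back in its forked rest with the rod in the narrow fork, slide the keeper fully shut again, and leave the other things on the bench undisturbed.

Things in the scene. Friction and masses are not known exactly. Their poses are not given: they have to be found in the camera images.
- block: Grey and aluminium test block fixed to the bench, 264 mm along its x, 80 mm tall. Origin on the bench under the middle of its bored part, z up. Four level square bores, 38 x 38 mm, 90 mm deep, floor 30 mm above the bench, run along its y at x = -99, -33, +33, +99 mm from open mouths (y = -52.5 mm) to a 15 mm thick rear wall (outer face y = +52.5 mm). A 14 mm slot on top shows if a bore is filled.
- apron (a point): Middle of the flat apron of the test block in front of the bore mouths (block y = -120 mm), flush with the bore floors, 30 mm above the bench. It runs from the mouths to block y = -187.5 mm, as wide as the block, with no lip; cartridges driven out slide onto it.
- hole0 (a point): Centre of the round 25 mm ejector hole through the rear wall, in line with the bore at block x = -99 mm; this point is on the wall's outer face, 48 mm above the bench. The rod goes in here, towards the block's -y.
- hole1 (a point): Centre of the round 25 mm ejector hole through the rear wall, in line with the bore at block x = -33 mm; this point is on the wall's outer face, 48 mm above the bench. The rod goes in here, towards the block's -y.
- hole2 (a point): Centre of the round 25 mm ejector hole through the rear wall, in line with the bore at block x = +33 mm; this point is on the wall's outer face, 48 mm above the bench. The rod goes in here, towards the block's -y.
- hole3 (a point): Centre of the round 25 mm ejector hole through the rear wall, in line with the bore at block x = +99 mm; this point is on the wall's outer face, 48 mm above the bench. The rod goes in here, towards the block's -y.
- cart_a: Dark steel filter cartridge, a square bar 80 x 36 x 36 mm with two bright bands, 0.13 to 0.24 kg, origin at its centre, x along its 80 mm length. At the start it sits in one of the bores by the rear wall, 9 mm inside the mouth, held by its weight and friction only (1 to 3 N slides it). It may be absent (None from the start).
- cart_b: Dark steel filter cartridge, a square bar 80 x 36 x 36 mm with two bright bands, 0.13 to 0.24 kg, origin at its centre, x along its 80 mm length. At the start it sits in one of the bores by the rear wall, 9 mm inside the mouth, held by its weight and friction only (1 to 3 N slides it). It may be absent (None from the start).
- cart_c: Dark steel filter cartridge, a square bar 80 x 36 x 36 mm with two bright bands, 0.13 to 0.24 kg, origin at its centre, x along its 80 mm length. At the start it sits in one of the bores by the rear wall, 9 mm inside the mouth, held by its weight and friction only (1 to 3 N slides it). It may be absent (None from the start).
- cart_d: Dark steel filter cartridge, a square bar 80 x 36 x 36 mm with two bright bands, 0.13 to 0.24 kg, origin at its centre, x along its 80 mm length. At the start it sits in one of the bores by the rear wall, 9 mm inside the mouth, held by its weight and friction only (1 to 3 N slides it). It may be absent (None from the start).
- keeper (a joint): Keeper slide on the mouth side of the block: a steel bar (top 90 mm above the bench) with one 16 mm wide, 5 mm thick tooth hanging before each mouth (block y = -53.5 to -58.5 mm). 0 = shut, teeth before the mouths, cartridges locked in; 0.033 m = fully open (bar moved towards the block's +x), teeth before the walls between the bores. It stays where left; about 2 N moves it.
- keeper_grip (a point): Middle of the top of the keeper's upright black grip, 126 mm above the bench; the grip is 26 mm (block x) by 16 mm (block y) and stands 36 mm proud of the bar. It moves with the keeper.
- ejector: Ejector: square weighted wooden handle 80 x 26 x 26 mm with a straight round steel rod, 12 mm thick, 140 mm long, out of one end; 0.24 kg. Origin on its axis at the middle of the handle; x points along the rod to the tip (x = +180 mm; handle from -40 to +40 mm). It balances at about x = +15 mm. It starts lying on the bench, its axis 13 mm up.
- ejector_tip (a point): Centre of the free end of the ejector's rod.
- rail: Narrow raised cooling rail fixed to the bench: an aluminium bar 340 mm long (its x), only 22 mm wide, level top 65 mm above the bench, on two posts over a 70 mm wide foot 8 mm thick. Origin on the bench under its middle, z up. A cartridge balanced on it has its centre 83 mm above the bench.
- rest: Ejector's rest, fixed: two black forked posts on a thin plate. Origin on the bench, z up, x towards the rod post. Rod post at x = +90 mm: seat 69 mm up, prongs 22 mm apart. Handle post at x = -30 mm: seat 62 mm up, prongs 38 mm apart. Posts 12 mm thick along x, prongs 14 mm high, 8 mm thick. Seated, the ejector is level, axis 75 mm up, origin over the rest's, tip to +x.
- board: Bystander, not to be disturbed: green circuit board on four white stand-offs, 120 x 85 x 40 mm.
- mug: Bystander, not to be disturbed: white mug, 90 mm tall.
- screwdriver: Bystander, not to be disturbed: screwdriver lying on the bench.
- spool: Bystander, not to be disturbed: grey spool standing on the bench, 60 mm across, 50 mm tall.
- meter: Bystander, not to be disturbed: black hand-held meter lying on the bench, 160 x 80 x 35 mm.
- can: Bystander, not to be disturbed: white can, 60 mm across, 110 mm tall.

How it is judged:
On the way, in this order (a step that is already met when the one before it is completed fails the run):
1. the ejector's rod has gone into an ejector hole (y of ejector_tip in the frame of block between -0.2 and 0.045 m and z of ejector_tip in the frame of block between 0.03 and 0.066 m and (x of ejector_tip in the frame of block between -0.114 and -0.084 m or x of ejector_tip in the frame of block between -0.048 and -0.018 m or x of ejector_tip in the frame of block between 0.018 and 0.048 m or x of ejector_tip in the frame of block between 0.084 and 0.114 m)), for 0.05 s.
2. every cartridge present is out of its bore, clear of the mouth and the keeper (y of each of cart_a, cart_b, cart_c, cart_d in the frame of block below -0.1 m), for 0.2 s.
At the end, for the whole second after the job is handed in: Each cartridge present lies across the rail: centre 77-89 mm up, within 20 mm of its centre line and 165 mm of its middle, within 0.35 rad of square. The ejector is in the forks, tip to the rod post: within 20 mm lengthwise, 12 mm sideways, 7 mm in height, 0.13 rad. Keeper under 5 mm from shut (z of cart_a in the frame of rail between 0.077 and 0.089 m and x of cart_a in the frame of rail between -0.165 and 0.165 m and y of cart_a in the frame of rail between -0.02 and 0.02 m and angle between the x axis of each of cart_a, cart_b, cart_c, cart_d and the y axis of rail, either way round below 0.35 rad and linear speed of each of cart_a, cart_b, cart_c, cart_d below 0.02 m/s and z of cart_b in the frame of rail between 0.077 and 0.089 m and x of cart_b in the frame of rail between -0.165 and 0.165 m and y of cart_b in the frame of rail between -0.02 and 0.02 m and z of cart_c in the frame of rail between 0.077 and 0.089 m and x of cart_c in the frame of rail between -0.165 and 0.165 m and y of cart_c in the frame of rail between -0.02 and 0.02 m and z of cart_d in the frame of rail between 0.077 and 0.089 m and x of cart_d in the frame of rail between -0.165 and 0.165 m and y of cart_d in the frame of rail between -0.02 and 0.02 m and z of ejector in the frame of rest between 0.068 and 0.082 m and x of ejector in the frame of rest between -0.02 and 0.02 m and y of ejector in the frame of rest between -0.012 and 0.012 m and angle between the x axis of ejector and the x axis of rest, either way round below 0.13 rad and x of ejector_tip in the frame of rest above 0.1 m and linear speed of ejector below 0.1 m/s and value of joint keeper below 0.005 m); the robot touches nothing.
It fails at once if a bystander (board, mug, screwdriver, spool, meter or can) is moved by more than 40 mm (distance of any of board, mug, screwdriver, spool, meter, can from where it was at the start of the episode above 0.04 m).
Of cart_a, cart_b, cart_c, cart_d only 3 to 4 are there at a start; the rules pass over those that are not, and their reading is None.
At some moment in a run one of ejector may be knocked a few centimetres aside while the robot is not near it.
Once in a run the grip may slacken for a moment while it holds something.
It also fails if it takes over 210 s, if anything falls off the work surface, if the arm or the gripper's body presses on something with over 40 N, if the wrist force passes 120 N, or if a joint passes its speed limit or range.

## Working session

There is one attempt and no reset: what is moved stays moved. The work goes in short steps, Python scripts to look and compute and a tool call to move; the robot and the scene stay as the last step left them, time stands still between calls to the robot, and variables do not carry over. Pictures are saved under pics/ and viewed, about 12 in all and at most 16, crops included, and the job is handed in when it is done.

Besides the shell and the picture viewer there is one more tool, called by a JSON object that holds its "name" and its "arguments", one argument or row to a line. move_arm: Moves the arm, as the interface text tells. Its arguments: {"type":"object","properties":{"moves":{"type":"array"},"grip_force":{"type":"number"}},"required":["moves"]}

```bash
ls; mkdir -p pics; cat > h.py <<'E'
import numpy as np, cv2
from scipy.spatial.transform import Rotation as R
from workcell import arm
np.set_printoptions(precision=4,suppress=True)
def cam(n):
    im,d=arm.camera(n); p=arm.camera_params(n); return im,d,p
E
python3 - <<'E'
from h import *
for n in("scene","top","wrist"):
    print(n,arm.camera_params(n))
for n in("scene","top"):
    im,d,p=cam(n); cv2.imwrite(f"pics/{n}0.png",im); np.save(f"{n}0.npy",d); print(d.min(),d.max())
print(arm.get_obs())
E
```

```text
pics
scene {'intrinsics': array([[383.4523,   0.    , 318.5734],
       [  0.    , 383.4523, 200.3076],
       [  0.    ,   0.    ,   1.    ]]), 'eye': array([ 1.2797, -0.4448,  1.1236]), 'attitude': array([-0.2868,  0.8162,  0.4716, -0.1709])}
top {'intrinsics': array([[501.4901,   0.    , 318.7517],
       [  0.    , 501.4901, 204.0817],
       [  0.    ,   0.    ,   1.    ]]), 'eye': array([ 0.3105, -0.0215,  1.58  ]), 'attitude': array([-0.0549,  0.7127, -0.6963,  0.0647])}
wrist {'intrinsics': array([[309.7069,   0.    , 319.8506],
       [  0.    , 309.7069, 196.4075],
       [  0.    ,   0.    ,   1.    ]]), 'hand_eye': array([[-0.0003, -0.958 , -0.2867,  0.0832],
       [ 1.    ,  0.0001, -0.0014,  0.001 ],
       [ 0.0014, -0.2867,  0.958 , -0.1789],
       [ 0.    ,  0.    ,  0.    ,  1.    ]])}
0.0 3.5187242
0.0 2.5893536
{'time': 0.1, 'joints': array([-1.3511,  0.0879,  1.3721, -0.    ,  1.6836, -0.1031]), 'joint_vel': array([-0.    , -0.0016, -0.0021,  0.0004, -0.0006, -0.0004]), 'joint_torque': array([  0.0034, -34.1253, -30.3301,   0.0722,   0.0304,  -0.0001]), 'ee_pos': array([ 0.1744, -0.5211,  0.2044]), 'tool_rot': array([-0.001 ,  0.987 ,  0.1607, -0.0001]), 'contact_force': array([ 0.3029,  0.1073, -0.3565]), 'moment': array([-0.0393,  0.0054,  0.0458]), 'opening': 0.09429150584482072}
```

View pics/top0.png

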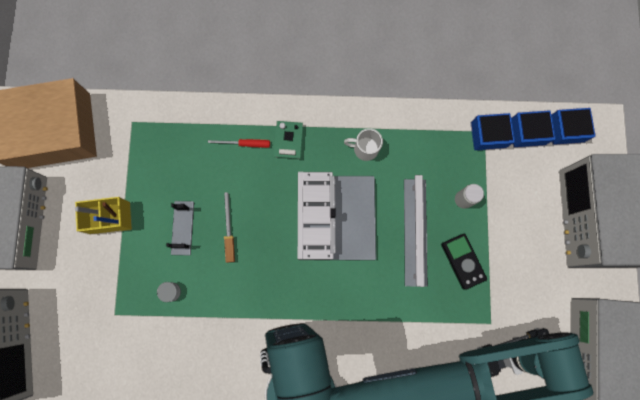

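View pics/scene0.png

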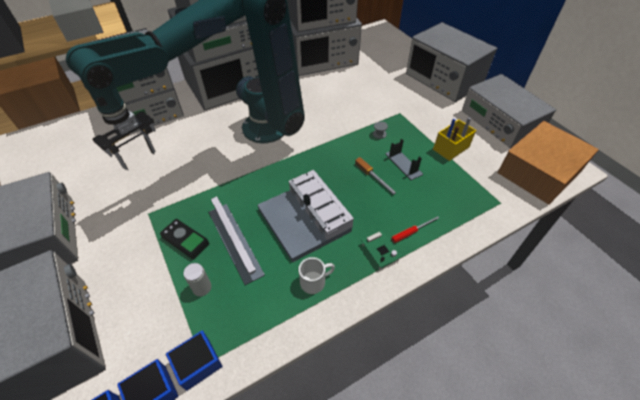

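```bash
cat >> h.py <<'E'
def Rq(q): return R.from_quat([q[1],q[2],q[3],q[0]]).as_matrix()
def ray(p,uv):
    K=p["intrinsics"]; uv=np.atleast_2d(uv).astype(float)
    d=np.c_[(uv[:,0]-K[0,2])/K[0,0],(uv[:,1]-K[1,2])/K[1,1],np.ones(len(uv))]
    return d@Rq(p["attitude"]).T
def onz(p,uv,z):
    d=ray(p,uv); e=p["eye"]; return e+d*((z-e[2])/d[:,2])[:,None]
def cloud(p,d):
    v,u=np.mgrid[:d.shape[0],:d.shape[1]]; r=ray(p,np.c_[u.ravel(),v.ravel()])
    P=p["eye"]+r*d.reshape(-1,1); P=P.reshape(d.shape+(3,)); P[d==0]=np.nan; return P
E
python3 - <<'E'
from h import *
im=cv2.imread("pics/top0.png");c=im[110:310,150:490]
cv2.imwrite("pics/topc.png",cv2.resize(c[55:155,15:240],None,fx=3.5,fy=3.5,interpolation=cv2.INTER_CUBIC))
p=arm.camera_params("top");P=cloud(p,np.load("top0.npy"))
print("attitude check z at mat",P[300,250],P[160,450],P[300,450])
Z=P[...,2]
def rect(m,z,name):
    n,l,s,c=cv2.connectedComponentsWithStats(m.astype(np.uint8))
    for i in range(1,n):
        if s[i,4]>25:
            ys,xs=np.nonzero(l==i); r=cv2.minAreaRect(np.c_[xs,ys].astype(np.float32)); b=onz(p,cv2.boxPoints(r),z)
            print(name,s[i,4],"px",np.round(r[0]),"ctr",b.mean(0)[:2],"sides",np.linalg.norm(b[1]-b[0]),np.linalg.norm(b[2]-b[1]),"dirdeg",np.degrees(np.arctan2(*(b[1]-b[0])[1::-1])),"zmed",np.nanmedian(Z[l==i]))
roi=np.zeros(Z.shape,bool); roi[110:320,135:490]=1
rect(roi&(Z>.072)&(Z<.095),.08,"block/etc")
rect(roi&(Z>.055)&(Z<.072),.065,"rail")
rect(roi&(Z>.022)&(Z<.04),.03,"apron")
rect(roi&(Z>.1),.12,"high")
hsv=cv2.cvtColor(im,cv2.COLOR_BGR2HSV)
m=roi&(hsv[...,0]>5)&(hsv[...,0]<20)&(hsv[...,1]>120); m[:,:200]=0
rect(m,.026,"handle")
m=roi&(im.max(2)<45); rect(m,.07,"black")
print(im[200,228],im[225,182],im[215,176],im[215,210])
E
```

```text
attitude check z at mat [ 0.275   0.1655 -0.0027] [ 0.7378 -0.4658 -0.0027] [ 0.2885 -0.4555 -0.0018]
block/etc 132 px [484. 129.] ctr [ 0.8185 -0.5501] sides 0.034808403636314295 0.09147610493897235 dirdeg -88.41485646544955 zmed 0.07435520117743821
block/etc 194 px [367. 140.] ctr [ 0.7732 -0.1835] sides 0.08336766910086317 0.09648233601859675 dirdeg -38.84678407020203 zmed 0.08594828259215137
block/etc 2618 px [316. 216.] ctr [ 0.5338 -0.032 ] sides 0.11041362277315141 0.25984941544829926 dirdeg -88.5272141240088 zmed 0.07985609501202706
block/etc 49 px [465. 199.] ctr [ 0.594  -0.4871] sides 0.02376134141614857 0.05556361361085861 dirdeg -51.679313950524765 zmed 0.0827482726390878
rail 254 px [482. 130.] ctr [ 0.8186 -0.5505] sides 0.04474017880313864 0.10218269394829328 dirdeg -88.41485646544926 zmed 0.06864407148278795
rail 47 px [371. 137.] ctr [ 0.7882 -0.1995] sides 0.030747270299802308 0.07037055791960144 dirdeg -25.0502976603806 zmed 0.06461980864530803
rail 36 px [364. 151.] ctr [ 0.7416 -0.1784] sides 0.031120552753080923 0.08016896930469558 dirdeg -19.219893961697473 zm
[... 3099 characters left out ...]
6953018 0.022724349125242068 dirdeg -88.44826006622962 zmed 0.03193872376685247
black 74 px [180. 206.] ctr [0.551  0.3817] sides 0.04845587005212839 0.015419023230837964 dirdeg -88.58544780073979 zmed 0.0668953209837303
black 26 px [332. 212.] ctr [ 0.5439 -0.0821] sides 0.009158736715568236 0.021581503718724082 dirdeg -88.5947254005894 zmed 0.12514989030230994
black 695 px [464. 261.] ctr [ 0.4053 -0.4794] sides 0.08063834858275855 0.1537613494175587 dirdeg -63.60729670697032 zmed 0.033221383114449
black 66 px [178. 246.] ctr [0.4324 0.3811] sides 0.06274102116092933 0.009011645443121349 dirdeg -88.65879596535963 zmed 0.06221058958711634
[89 92 85] [140 134 130] [142 136 132] [ 95 122  71]
```

View pics/topc.png

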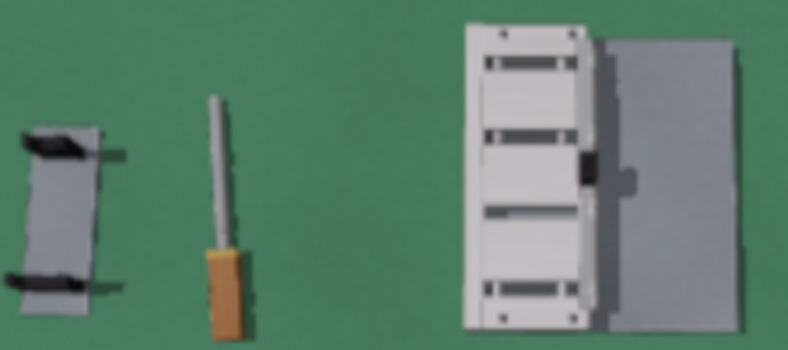

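```bash
cat >> h.py <<'E'
def pca(P):
    c=np.nanmean(P,0); w,v=np.linalg.eigh(np.cov((P-c).T)); a=v[:,1]; a=a*np.sign(a[np.argmax(abs(a))]); Q=(P-c)@np.c_[a,[-a[1],a[0]]]
    lo,hi=np.percentile(Q,[1,99],0); ctr=c+np.c_[a,[-a[1],a[0]]]@((lo+hi)/2)
    return ctr,np.degrees(np.arctan2(a[1],a[0])),hi-lo
E
python3 - <<'E'
from h import *
im=cv2.imread("pics/top0.png")
p=arm.camera_params("top");P=cloud(p,np.load("top0.npy"));Z=P[...,2]
def comp(m,uv):
    l=cv2.connectedComponents(m.astype(np.uint8))[1]; return l==l[uv[1],uv[0]]
def rep(n,m,z):
    v,u=np.nonzero(m); Q=onz(p,np.c_[u,v],z)[:,:2]; print(n,*pca(Q))
rep("apron",comp((Z>.022)&(Z<.04),(360,240)),.03)
blk=comp((Z>.055)&(Z<.084),(310,193)); blk=cv2.morphologyEx(blk.astype(np.uint8),cv2.MORPH_CLOSE,np.ones((9,9)))>0
rep("block",blk,.08)
rep("rail",comp((Z>.055)&(Z<.072),(419,231)),.065)
rep("grip",comp(Z>.1,(332,213)),.126)
S=[(.6371,-.0298),(.5697,-.0313),(.4356,-.0328)]
hsv=cv2.cvtColor(im,cv2.COLOR_BGR2HSV);m=(hsv[...,0]>5)&(hsv[...,0]<20)&(hsv[...,1]>100)
h=comp(m,(229,249));rep("handle",h,.026)
# rod: grey pixels beyond the handle
b,g,r=[im[...,i].astype(int) for i in range(3)]
rod=np.zeros(m.shape,bool);rod[188:236,220:236]=((g-np.maximum(b,r))<15)[188:236,220:236]
rep("rod",comp(rod,(228,205)),.016)
pl=np.zeros(m.shape,bool);pl[195:262,160:205]=((g-np.maximum(b,r))<15)[195:262,160:205]
rep("restplate",comp(pl,(182,225)),.003)
for z0,z1 in((.045,.1),):
  for v0,v1 in((195,225),(235,255)):
    q=np.zeros(m.shape,bool);q[v0:v1,160:205]=((Z>z0)&(Z<z1))[v0:v1,160:205]
    print(P[q][:,:3].mean(0),P[q].min(0),P[q].max(0),q.sum())
E
```

```text
apron [ 0.5362 -0.1521] 1.5415047499022336 [0.2586 0.123 ]
block [ 0.5322 -0.025 ] 1.6118318098630684 [0.2624 0.0949]
rail [ 0.497  -0.3458] 0.1009078432261757 [0.3312 0.0234]
grip [ 0.5344 -0.0798] -3.6524825041473403 [0.0288 0.016 ]
handle [0.4275 0.2333] 6.722288210677755 [0.0719 0.0267]
rod [0.5401 0.2461] 6.40879381522516 [0.1347 0.015 ]
restplate [0.4953 0.3926] 0.08782903899291014 [0.1682 0.0712]
[0.5522 0.3876 0.0705] [0.5465 0.3688 0.046 ] [0.5598 0.4069 0.088 ] 80
[0.4329 0.3884 0.0651] [0.4271 0.3601 0.0451] [0.4394 0.417  0.0832] 84
```

```bash
cat >> h.py <<'E'
def to(*W):
    """W: (x,y,z,toolx_yaw_deg) world waypoints, tool down -> rows"""
    o=arm.get_obs(); A=Rq(o["tool_rot"]); t=o["ee_pos"]
    for x,y,z,yw in W:
        c,s=np.cos(np.radians(yw)),np.sin(np.radians(yw)); B=np.array([[c,s,0],[s,-c,0],[0,0,-1.]])
        rv=np.degrees(R.from_matrix(A.T@B).as_rotvec()); d=A.T@(np.array([x,y,z])-t)
        print((x,y,z,yw),np.round(rv,2),np.round(d,4),"rows>=",max(np.linalg.norm(rv)/10.7,np.linalg.norm(d)/.0625))
def st():
    o=arm.get_obs();A=Rq(o["tool_rot"]);print("t",o["time"],"tcp",o["ee_pos"],"yaw",np.degrees(np.arctan2(A[1,0],A[0,0])),"zax",A[:,2],"F",o["contact_force"],"op",o["opening"])
E
python3 -c "
from h import *
st();to((.534,-.08,.24,91.5))"
```

```text
t 0.1 tcp [ 0.1744 -0.5211  0.2044] yaw 18.496017989130234 zax [-0.0004  0.0019 -1.    ] F [ 0.3029  0.1073 -0.3565] op 0.09429150584482072
(0.534, -0.08, 0.24, 91.5) [ -0.09  -0.08 -73.  ] [ 0.481  -0.3043 -0.0349] rows>= 9.123959699605624
```

{"name": "move_arm", "arguments": {
  "moves": [0,0,-73,0.481,-0.304,-0.035,0,0,0,-73,0.481,-0.304,-0.035,0,0,0,-73,0.481,-0.304,-0.035,0,0,0,-73,0.481,-0.304,-0.035,0,0,0,-73,0.481,-0.304,-0.035,0,0,0,-73,0.481,-0.304,-0.035,0,0,0,-73,0.481,-0.304,-0.035,0,0,0,-73,0.481,-0.304,-0.035,0,0,0,-73,0.481,-0.304,-0.035,0,0,0,-73,0.481,-0.304,-0.035,0,0,0,-73,0.481,-0.304,-0.035,0,0,0,-73,0.481,-0.304,-0.035,0]
}}

```text
time: 1.6
ee_pos: [0.5333, -0.0816, 0.2399]
tool_rot: [-0.001, 0.699, 0.716, 0.0]
contact_force: [-0.1, 0.2, 0.3]
opening: 0.0469
```

```bash
cat >> h.py <<'E'
def wpose():
    o=arm.get_obs(); T=np.eye(4);T[:3,:3]=Rq(o["tool_rot"]);T[:3,3]=o["ee_pos"]; p=arm.camera_params("wrist"); return T@p["hand_eye"],p["intrinsics"]
def wray(K,uv):
    uv=np.atleast_2d(uv).astype(float);x=(uv-[K[0,2],K[1,2]])/K[0,0];r=np.linalg.norm(x,axis=1)+1e-12
    return np.c_[x*(np.sin(r)/r)[:,None],np.cos(r)]
def wonz(T,K,uv,z):
    d=wray(K,uv)@T[:3,:3].T;e=T[:3,3];return e+d*((z-e[2])/d[:,2])[:,None]
def ortho(im,T,K,x0,x1,y0,y1,z,s=.0005):
    """rectified plane view: col->world x from x0, row->world y downwards from y1"""
    xs=np.arange(x0,x1,s);ys=np.arange(y1,y0,-s);X,Y=np.meshgrid(xs,ys)
    q=(np.stack([X,Y,np.full_like(X,z)],-1).reshape(-1,3)-T[:3,3])@T[:3,:3]
    th=np.arctan2(np.hypot(q[:,0],q[:,1]),q[:,2]);n=np.hypot(q[:,0],q[:,1])+1e-12
    m=(q[:,:2]/n[:,None]*th[:,None]*K[0,0]+[K[0,2],K[1,2]]).reshape(X.shape+(2,)).astype(np.float32)
    return cv2.remap(im,m[...,0],m[...,1],cv2.INTER_LINEAR)
E
python3 - <<'E'
from h import *
st();T,K=wpose();im,d=arm.camera("wrist");cv2.imwrite("pics/w1.png",im);np.save("w1d.npy",d);np.save("w1T.npy",T)
to((.534,-.08,.1,91.5))
cv2.imwrite("pics/w1o.png",ortho(im,T,K,.38,.70,-.12,.06,.08))
E
```

```text
t 1.6 tcp [ 0.5333 -0.0816  0.2399] yaw 91.38377776363726 zax [-0.0012  0.0015 -1.    ] F [-0.0618  0.1697  0.3212] op 0.04692017418436937
(0.534, -0.08, 0.1, 91.5) [-0.04 -0.09 -0.14] [0.0015 0.0009 0.1401] rows>= 2.241324745618932
```

View pics/w1o.png

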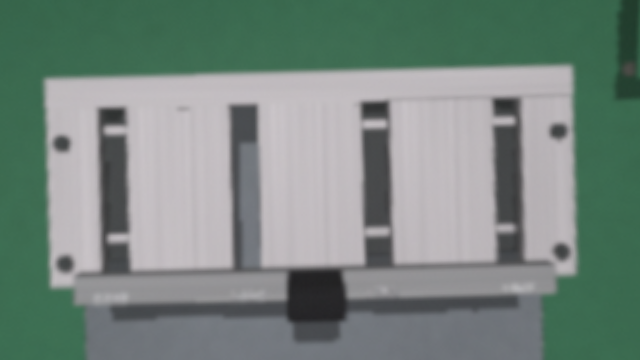

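{"name": "move_arm", "arguments": {
  "moves": [0,0,0,0.001,0.002,0.05,0,0,0,0,0.001,0.002,0.1,0,0,0,0,0.001,0.002,0.138,0,0,0,0,0.001,0.002,0.138,0.6,0,0,0,0.001,0.002,0.138,0.6,0,0,0,0.001,0.002,0.138,0.6],
  "grip_force": 12
}}

```text
time: 2.4
ee_pos: [0.5373, -0.0814, 0.1047]
tool_rot: [0.002, 0.699, 0.715, 0.002]
contact_force: [2.6, -1.1, -0.6]
opening: 0.0259
```

{"name": "move_arm", "arguments": {
  "moves": [0,0,0,0,0.01,0,0.6,0,0,0,0,0.02,0,0.6,0,0,0,0,0.03,0,0.6,0,0,0,0,0.035,0,0.6,0,0,0,0,0.035,0,0.6]
}}

```text
time: 3.02
ee_pos: [0.5704, -0.0806, 0.1047]
tool_rot: [-0.0, 0.699, 0.715, -0.0]
contact_force: [-7.0, -0.7, 0.7]
opening: 0.0259
```

```bash
python3 -c "
from h import *
st();to((.57,-.08,.2,91.5),(.441,.235,.2,186.5))"
```

```text
t 3.025 tcp [ 0.5704 -0.0806  0.1047] yaw 91.33797029341068 zax [-0.001  -0.0001 -1.    ] F [-7.0412 -0.6813  0.6646] op 0.02594324081889826
(0.57, -0.08, 0.2, 91.5) [-0.06  0.01 -0.16] [ 0.0006 -0.0004 -0.0953] rows>= 1.524921664009071
(0.441, 0.235, 0.2, 186.5) [ -0.05  -0.04 -95.16] [ 0.3185 -0.1221 -0.0952] rows>= 8.893649092393558
```

{"name": "move_arm", "arguments": {
  "moves": [0,0,0,0,0,0,0.2,0,0,0,0,0,-0.045,0,0,0,0,0,0,-0.095,0,0,0,-95,0.318,-0.122,-0.095,0,0,0,-95,0.318,-0.122,-0.095,0,0,0,-95,0.318,-0.122,-0.095,0,0,0,-95,0.318,-0.122,-0.095,0,0,0,-95,0.318,-0.122,-0.095,0,0,0,-95,0.318,-0.122,-0.095,0,0,0,-95,0.318,-0.122,-0.095,0,0,0,-95,0.318,-0.122,-0.095,0,0,0,-95,0.318,-0.122,-0.095,0]
}}

```text
time: 4.53
ee_pos: [0.4424, 0.2358, 0.2014]
tool_rot: [0.002, -0.058, 0.998, 0.001]
contact_force: [-0.4, -0.8, -0.3]
opening: 0.047
```

```bash
python3 - <<'E'
from h import *
st();T,K=wpose();im,d=arm.camera("wrist");np.save("w2T.npy",T);cv2.imwrite("pics/w2.png",im)
o=ortho(im,T,K,.36,.66,.16,.30,.026);cv2.imwrite("pics/w2o.png",o)
hsv=cv2.cvtColor(o,cv2.COLOR_BGR2HSV);m=(hsv[...,0]>5)&(hsv[...,0]<20)&(hsv[...,1]>100)
l=cv2.connectedComponentsWithStats(m.astype(np.uint8));i=1+np.argmax(l[2][1:,4]);v,u=np.nonzero(l[1]==i)
print(pca(np.c_[.36+u*.0005,.30-v*.0005]))
E
```

```text
t 4.525 tcp [0.4424 0.2358 0.2014] yaw -173.30022979085115 zax [ 0.0035  0.0024 -1.    ] F [-0.3663 -0.8388 -0.2566] op 0.047001240440581855
(array([0.4262, 0.2348]), np.float64(6.643949644832938), array([0.0737, 0.0248]))
```

View pics/w2o.png

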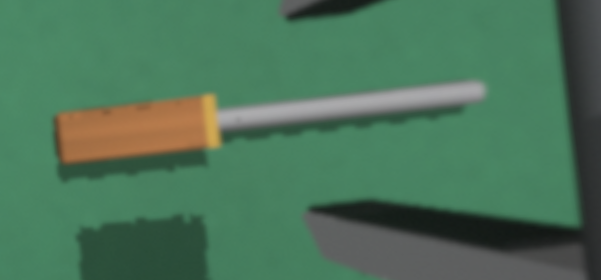

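```bash
python3 -c "
from h import *
to((.441,.2363,.005,186.6))"
```

```text
(0.441, 0.2363, 0.005, 186.6) [0.1  0.21 0.26] [0.0021 0.0005 0.1964] rows>= 3.1426981784319477
```

{"name": "move_arm", "arguments": {
  "moves": [0.1,0.2,0,0.001,0.001,0.06,0,0.1,0.2,0,0.001,0.001,0.12,0,0.1,0.2,0,0.001,0.001,0.17,0,0.1,0.2,0,0.001,0.001,0.195,0,0.1,0.2,0,0.001,0.001,0.195,0.8,0.1,0.2,0,0.001,0.001,0.195,0.8,0.1,0.2,0,0.001,0.001,0.195,0.8,0.1,0.2,0,0.001,0.001,0.195,0.8],
  "grip_force": 35
}}

```text
time: 5.58
ee_pos: [0.444, 0.2378, 0.0088]
tool_rot: [0.003, -0.06, 0.998, 0.001]
contact_force: [0.3, 0.2, 5.0]
opening: 0.0258
```

```bash
python3 -c "
from h import *
st();to((.43,.215,.15,91.45))"
```

```text
t 5.575 tcp [0.444  0.2378 0.0088] yaw -173.15098912929048 zax [ 0.0051  0.0022 -1.    ] F [0.2579 0.2097 5.0014] op 0.02576346554246372
(0.43, 0.215, 0.15, 91.45) [ 0.32  0.16 95.4 ] [ 0.0159 -0.0208 -0.1414] rows>= 8.915855509174216
```

{"name": "move_arm", "arguments": {
  "moves": [0,0,0,0,0,-0.06,0.8,0,0,0,0,0,-0.12,0.8,0,0,95.4,0.016,-0.021,-0.141,0.8,0.3,0.2,95.4,0.016,-0.021,-0.141,0.8,0.3,0.2,95.4,0.016,-0.021,-0.141,0.8,0.3,0.2,95.4,0.016,-0.021,-0.141,0.8,0.3,0.2,95.4,0.016,-0.021,-0.141,0.8,0.3,0.2,95.4,0.016,-0.021,-0.141,0.8,0.3,0.2,95.4,0.016,-0.021,-0.141,0.8,0.3,0.2,95.4,0.016,-0.021,-0.141,0.8,0.3,0.2,95.4,0.016,-0.021,-0.141,0.8,0.3,0.2,95.4,0.016,-0.021,-0.141,0.8]
}}

```text
time: 7.08
ee_pos: [0.4294, 0.2146, 0.1493]
tool_rot: [-0.001, 0.697, 0.717, -0.0]
contact_force: [0.1, -0.2, -1.2]
opening: 0.026
```

```bash
python3 - <<'E'
from h import *
st();T,K=wpose();im,d=arm.camera("wrist");np.save("w3T.npy",T);np.save("w3d.npy",d)
cv2.imwrite("pics/w3.png",im)
o=ortho(im,T,K,.36,.50,.0,.28,.155);s,_=arm.camera("scene");np.save("s3d.npy",_);cv2.imwrite("pics/s3.png",s)
c=cv2.resize(s[60:260,230:480],None,fx=2.24,fy=2.24,interpolation=cv2.INTER_CUBIC)
h=cv2.hconcat([cv2.copyMakeBorder(o[:448],0,max(0,448-o.shape[0]),0,0,cv2.BORDER_CONSTANT),c[:448]]);print(o.shape,h.shape)
cv2.imwrite("pics/w3o.png",h[:,:800])
E
```

```text
t 7.075 tcp [0.4294 0.2146 0.1493] yaw 91.55289278997428 zax [-0.0012  0.0003 -1.    ] F [ 0.1416 -0.2042 -1.2455] op 0.025997319695184363
(560, 280, 3) (448, 840, 3)
```

View pics/w3o.png

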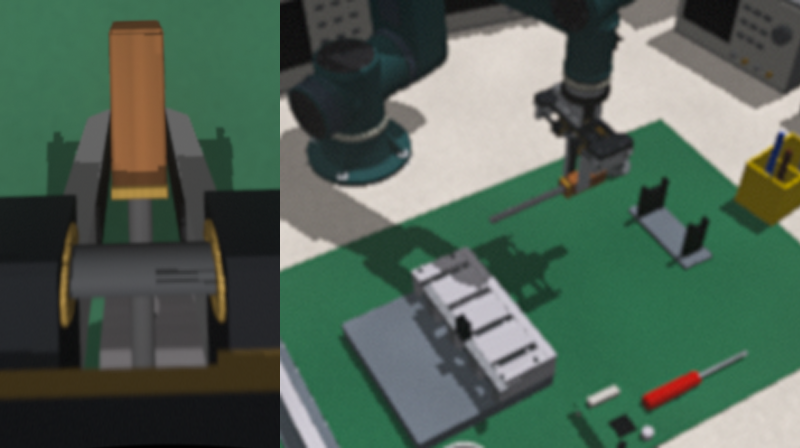

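```bash
python3 - <<'E'
from h import *
p=arm.camera_params("scene");s=cv2.imread("pics/s3.png")
# sub-pixel rod centre per column
g=s.astype(int)
def plane(uv,q=(.4294,.2146),yw=-88.45):
    n=np.array([-np.sin(np.radians(yw)),np.cos(np.radians(yw)),0]);d=ray(p,uv);e=p["eye"]
    return e+d*((n@(np.r_[q,0]-e))/(d@n))[:,None]
gm=g[...,1]-np.maximum(g[...,0],g[...,2]);pts=[]
for u in range(318,362,3):
    r0=157.3+(u-324.6)*(-13.8/32.6);v=np.arange(int(r0)-7,int(r0)+9);w=np.clip(25-gm[v,u],0,25)
    print(u,round(r0,1),w); 
    if u>=324: pts.append((u,(w*v).sum()/max(w.sum(),1)))
print(plane(np.array(pts)))
E
```

```text
318 160.1 [0 0 0 0 0 0 0 0 0 0 0 0 0 0 0 0]
321 158.8 [0 0 0 0 0 0 0 0 0 0 0 0 0 0 0 0]
324 157.6 [ 0  0  0  0  0  0 10 20 21 10  0  0  0  0  0  0]
327 156.3 [ 0  0  0  0  0  0 13 25 24 15  1  0  0  0  0  0]
330 155.0 [ 0  0  0  0  0  5 20 25 21  8  0  0  0  0  0  0]
333 153.7 [ 0  0  0  0  0  0 11 24 25 18  4  0  0  0  0  0]
336 152.5 [ 0  0  0  0  0  0 12 24 25 15  0  0  0  0  0  0]
339 151.2 [ 0  0  0  0  0  6 19 25 22  5  0  0  0  0  0  0]
342 149.9 [ 0  0  0  0  0  0  9 22 25 19  2  0  0  0  0  0]
345 148.7 [ 0  0  0  0  0  0 11 23 25 13  1  0  0  0  0  0]
348 147.4 [ 0  0  0  0  0  5 20 25 20  6  0  0  0  0  0  0]
351 146.1 [ 0  0  0  0  0  8 19 25 21  3  0  0  0  0  0  0]
354 144.9 [ 0  0  0  4  9  7 16 25 24 14  0  0  0  0  0  0]
357 143.6 [24 23 25 25 25 25 25 25 25 25 25 18  0  0  0  0]
360 142.3 [25 25 25 25 25 25 25 25 25 25 25 25  4  0  0  0]
[[0.4338 0.0521 0.1551]
 [0.4335 0.0648 0.1532]
 [0.4331 0.0775 0.154 ]
 [0.4328 0.0903 0.1541]
 [0.4324 0.1032 0.1534]
 [0.4321 0.1161 0.1546]
 [0.4317 0.1292 0.1542]
 [0.4314 0.1423 0.1535]
 [0.431  0.1555 0.1548]
 [0.4306 0.1688 0.1538]
 [0.4303 0.1819 0.1579]
 [0.4299 0.1948 0.1633]
 [0.4296 0.2085 0.1609]]
```

```bash
python3 -c "
from h import *
to((.4295,.2089,.0435,91.45))"
```

```text
(0.4295, 0.2089, 0.0435, 91.45) [-0.05 -0.03  0.14] [-0.0058 -0.0001  0.1059] rows>= 1.6968635468188642
```

{"name": "move_arm", "arguments": {
  "moves": [0,0,0.1,-0.006,0,0.05,0.8,0,0,0.1,-0.006,0,0.09,0.8,0,0,0.1,-0.006,0,0.106,0.8,0,0,0.1,-0.006,0,0.106,0.8]
}}

```text
time: 7.68
ee_pos: [0.4291, 0.2085, 0.0428]
tool_rot: [-0.001, 0.698, 0.717, -0.001]
contact_force: [-0.7, 0.3, -2.3]
opening: 0.0256
```

```bash
python3 - <<'E'
from h import *
st()
s,_=arm.camera("scene");t,_=arm.camera("top");cv2.imwrite("pics/s4.png",s);cv2.imwrite("pics/t4.png",t)
h=cv2.hconcat([cv2.resize(x,None,fx=4,fy=4,interpolation=cv2.INTER_CUBIC) for x in (s[120:260,290:390],t[160:300,210:310])])
cv2.imwrite("pics/c4.png",h)
E
```

```text
t 7.675 tcp [0.4291 0.2085 0.0428] yaw 91.53673913177495 zax [-0.0029 -0.0002 -1.    ] F [-0.7369  0.3196 -2.289 ] op 0.025610361226390745
```

View pics/c4.png

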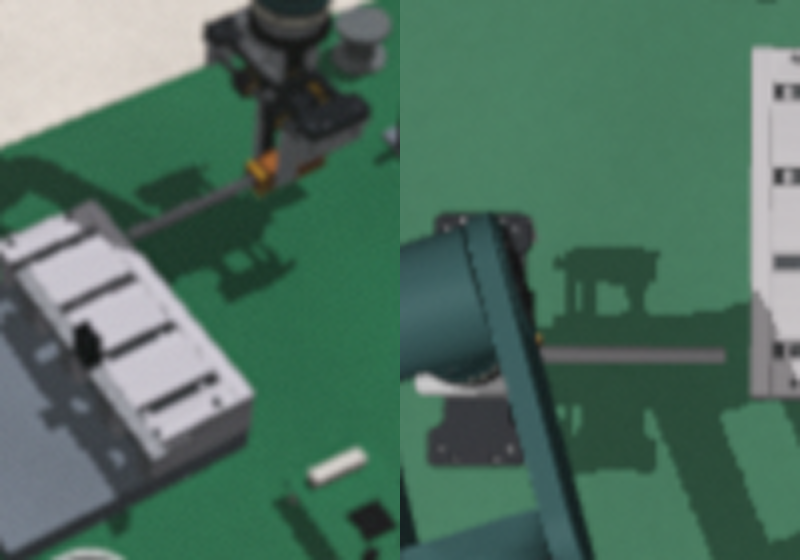

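```bash
python3 -c "
from h import *
p=arm.camera_params('top');print(onz(p,[(291,248.75),(246.25,248.5)],.048))
print(onz(p,[(210+351/4,160+46/4),(210+351/4,160+397/4)],.08))
to((.4295+.0005,.2089,.0438,91.45))"
```

```text
[[0.4323 0.0417 0.048 ]
 [0.4299 0.1779 0.048 ]]
[[0.6669 0.0271 0.08  ]
 [0.399  0.0193 0.08  ]]
(0.43, 0.2089, 0.0438, 91.45) [ 0.12 -0.08  0.07] [-0.0003 -0.001   0.0013] rows>= 0.027417422192560555
```

{"name": "move_arm", "arguments": {
  "moves": [0,0,0,0,0.0015,0,0.8,0,0,0,-0.025,0.0015,0,0.8,0,0,0,-0.05,0.0015,0,0.8,0,0,0,-0.075,0.0015,0,0.8,0,0,0,-0.1,0.0015,0,0.8,0,0,0,-0.125,0.0015,0,0.8,0,0,0,-0.146,0.0015,0,0.8,0,0,0,-0.146,0.0015,0,0.8]
}}

```text
time: 8.78
ee_pos: [0.4376, 0.0625, 0.0464]
tool_rot: [0.001, 0.698, 0.716, 0.002]
contact_force: [-1.1, -0.1, -2.2]
opening: 0.0259
```

```bash
python3 - <<'E'
from h import *
st()
s,_=arm.camera("scene");cv2.imwrite("pics/s5.png",s)
cv2.imwrite("pics/c5.png",cv2.resize(s[120:280,250:390],None,fx=3.5,fy=3.5,interpolation=cv2.INTER_CUBIC))
E
```

```text
t 8.775 tcp [0.4376 0.0625 0.0464] yaw 91.39351209049507 zax [ 0.0051  0.0015 -1.    ] F [-1.1169 -0.0534 -2.1764] op 0.02588283277331487
```

View pics/c5.png

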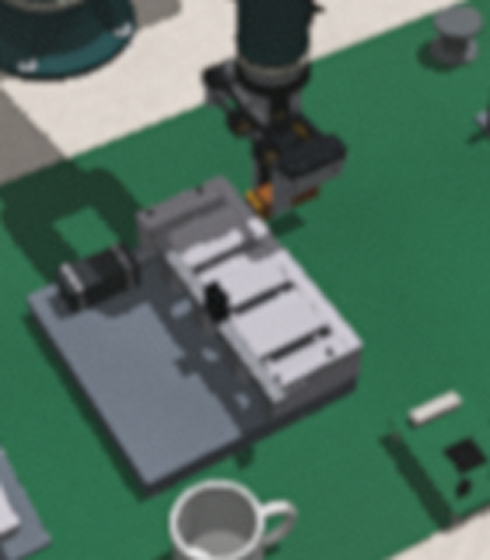

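```bash
python3 -c "
from h import *
to((.4305,.21,.044,91.45),(.563,.2122,.044,91.45))"
```

```text
(0.4305, 0.21, 0.044, 91.45) [ 0.27 -0.11 -0.  ] [ 0.1468 -0.0032  0.0024] rows>= 2.350372057124125
(0.563, 0.2122, 0.044, 91.45) [ 0.27 -0.11 -0.  ] [0.1457 0.1293 0.003 ] rows>= 3.1173815463452907
```

{"name": "move_arm", "arguments": {
  "moves": [0.3,-0.1,0,0.04,-0.001,0.001,0.8,0.3,-0.1,0,0.08,-0.002,0.002,0.8,0.3,-0.1,0,0.12,-0.003,0.002,0.8,0.3,-0.1,0,0.147,-0.003,0.002,0.8,0.3,-0.1,0,0.147,-0.003,0.002,0.8,0.3,-0.1,0,0.146,0.05,0.002,0.8,0.3,-0.1,0,0.146,0.1,0.003,0.8,0.3,-0.1,0,0.146,0.13,0.003,0.8,0.3,-0.1,0,0.146,0.13,0.003,0.8,0.3,-0.1,0,0.146,0.13,0.003,0.8]
}}

```text
time: 10.07
ee_pos: [0.5628, 0.2121, 0.0437]
tool_rot: [-0.001, 0.698, 0.716, -0.001]
contact_force: [-0.2, 0.4, -1.4]
opening: 0.0258
```

```bash
cat > chk.py <<'E'
from h import *
import sys
st();b=[float(a) for a in sys.argv[1:]]
t,_=arm.camera("top");cv2.imwrite("pics/t_%d.png"%b[0],t)
p=arm.camera_params("top");g=t.astype(int)
# rod rows between handle and block
def px(P):
    q=Rq(p["attitude"]).T@(np.array(P)-p["eye"]);K=p["intrinsics"];return K[0,0]*q[0]/q[2]+K[0,2],K[1,1]*q[1]/q[2]+K[1,2]
for y in np.arange(.03,.15,.015):
    u,v=px((b[1],y,.048));u=int(round(u));vs=np.arange(int(v)-7,int(v)+9)
    w=np.clip(25-(g[vs,u,1]-np.maximum(g[vs,u,0],g[vs,u,2])),0,25); w[g[vs,u].sum(1)<150]=0
    print(round(y,3),w,onz(p,[(u,(w*vs).sum()/max(w.sum(),1))],.048)[0,:2])
E
python3 chk.py 6 .566; python3 -c "
from h import *
to((.563,.2122,.044,91.45))"
```

```text
t 10.075 tcp [0.5628 0.2121 0.0437] yaw 91.43659949190778 zax [-0.0022 -0.0002 -1.    ] F [-0.1687  0.393  -1.392 ] op 0.025761685588352436
0.03 [6 6 6 7 7 7 7 6 7 7 7 7 7 8 7 9] [0.5653 0.0304]
0.045 [ 6  6  6  6  6 11 19 23 22 17  8  6  6  6  6  6] [0.5662 0.0459]
0.06 [ 7  7  6  6  6 14 23 25 25 20  9  6  6  7  7  7] [0.5658 0.0613]
0.075 [ 7  7  7  7  8 14 24 25 25 19  8  6  5  5  6  6] [0.5665 0.0737]
0.09 [ 7  8  6  6  8 14 24 25 25 20  8  7  6  6  6  7] [0.5656 0.0891]
0.105 [ 7  7  7  7  7 14 24 25 25 20  9  7  6  6  7  6] [0.5652 0.1046]
0.12 [ 7  8  7  7  7  7 14 24 25 25 20  8  7  7  6  6] [0.5668 0.1201]
0.135 [ 4  7  7  6  7  7 14 23 25 25 20  8  7  8  7  8] [0.5654 0.1355]
(0.563, 0.2122, 0.044, 91.45) [-0.11  0.01  0.  ] [-0.0001  0.0005 -0.0002] rows>= 0.010693475757835863
```

{"name": "move_arm", "arguments": {
  "moves": [0,0,0,-0.025,0,0,0.8,0,0,0,-0.05,0,0,0.8,0,0,0,-0.075,0,0,0.8,0,0,0,-0.1,0,0,0.8,0,0,0,-0.125,0,0,0.8,0,0,0,-0.147,0,0,0.8,0,0,0,-0.147,0,0,0.8]
}}

```text
time: 11.0
ee_pos: [0.5654, 0.0645, 0.0441]
tool_rot: [-0.001, 0.699, 0.715, -0.001]
contact_force: [0.0, -0.2, -2.4]
opening: 0.0258
```

```bash
python3 -c "
from h import *
st();to((.5625,.212,.044,91.45),(.629,.2139,.044,91.45))"
```

```text
t 11.0 tcp [0.5654 0.0645 0.0441] yaw 91.35335308152905 zax [-0.002  -0.0003 -1.    ] F [ 0.035  -0.2371 -2.352 ] op 0.02581071620405355
(0.5625, 0.212, 0.044, 91.45) [-0.12  0.01 -0.1 ] [0.1475 0.0006 0.0001] rows>= 2.3599027569455737
(0.629, 0.2139, 0.044, 91.45) [-0.12  0.01 -0.1 ] [ 0.1478  0.0671 -0.    ] rows>= 2.5975198173919236
```

{"name": "move_arm", "arguments": {
  "moves": [0,0,0,0.04,0,0,0.8,0,0,0,0.08,0,0,0.8,0,0,0,0.12,0,0,0.8,0,0,-0.1,0.147,0,0,0.8,0,0,-0.1,0.147,0,0,0.8,0,0,-0.1,0.148,0.04,0,0.8,0,0,-0.1,0.148,0.067,0,0.8,0,0,-0.1,0.148,0.067,0,0.8,0,0,-0.1,0.148,0.067,0,0.8]
}}

```text
time: 12.12
ee_pos: [0.6277, 0.2137, 0.0436]
tool_rot: [-0.001, 0.698, 0.716, -0.002]
contact_force: [-0.4, -0.8, -2.1]
opening: 0.0258
```

```bash
python3 chk.py 7 .632; python3 -c "
from h import *
to((.629,.2139,.044,91.45))"
```

```text
t 12.125 tcp [0.6277 0.2137 0.0436] yaw 91.43834313406745 zax [-0.0038 -0.0007 -1.    ] F [-0.3833 -0.7745 -2.09  ] op 0.025779079311987165
0.03 [11 11 11 11 11 11 10 11 11 11 12 11 11 12 12 11] [0.6326 0.0292]
0.045 [ 7  8  6  5  7  7 10 14 15 12  9  6  6  6  7  7] [0.6324 0.0448]
0.06 [ 6  7  7  6  7 10 20 25 25 23 14  6  6  5  6  6] [0.6322 0.0604]
0.075 [ 0  6  7  6  7  9 20 25 25 23 13  7  7  6  6  7] [0.6305 0.0759]
0.09 [ 5  6  6  7  7 10 21 25 25 23 14  7  7  7  7  7] [0.6306 0.0915]
0.105 [ 4  7  7  7  7 10 20 25 25 23 13  7  7  7  7  7] [0.6304 0.1039]
0.12 [ 6  7  6  7  7 10 19 25 25 23 13  7  7  7  6  7] [0.6302 0.1195]
0.135 [ 0  0  5  6  7  7 10 20 25 25 23 13  6  6  7  7] [0.6297 0.135 ]
(0.629, 0.2139, 0.044, 91.45) [-0.2   0.03  0.  ] [ 0.0001  0.0014 -0.0003] rows>= 0.022353628355239477
```

{"name": "move_arm", "arguments": {
  "moves": [0,0,0,0,0.001,0,0.8,0,0,0,-0.025,0.001,0,0.8,0,0,0,-0.05,0.001,0,0.8,0,0,0,-0.075,0.001,0,0.8,0,0,0,-0.1,0.001,0,0.8,0,0,0,-0.125,0.001,0,0.8,0,0,0,-0.148,0.001,0,0.8,0,0,0,-0.148,0.001,0,0.8]
}}

```text
time: 13.18
ee_pos: [0.6323, 0.0633, 0.044]
tool_rot: [-0.001, 0.699, 0.715, -0.002]
contact_force: [0.2, 0.3, -3.0]
opening: 0.0256
```

```bash
python3 -c "
from h import *
st();to((.629,.22,.044,91.45),(.629,.22,.11,91.45))
s,_=arm.camera('scene');cv2.imwrite('pics/s8.png',s)
cv2.imwrite('pics/c8.png',cv2.resize(s[120:280,250:410],None,fx=3.5,fy=3.5,interpolation=cv2.INTER_CUBIC))"
```

```text
t 13.175 tcp [0.6323 0.0633 0.044 ] yaw 91.27472152313334 zax [-0.0035 -0.0015 -1.    ] F [ 0.169   0.3384 -3.0441] op 0.025645658372346343
(0.629, 0.22, 0.044, 91.45) [-0.2   0.08 -0.18] [ 0.1567  0.0002 -0.0003] rows>= 2.5077452634321644
(0.629, 0.22, 0.11, 91.45) [-0.2   0.08 -0.18] [ 0.1566 -0.     -0.0663] rows>= 2.721187454369588
```

View pics/c8.png

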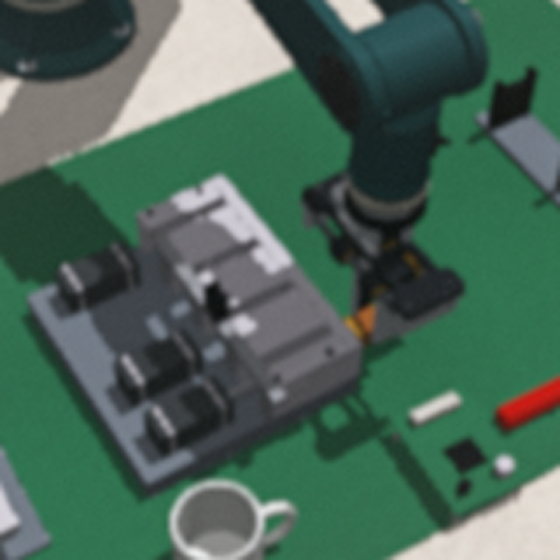

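{"name": "move_arm", "arguments": {
  "moves": [0,0,0,0.04,0,0,0.8,0,0,0,0.08,0,0,0.8,0,0,0,0.12,0,0,0.8,0,0,0,0.157,0,0,0.8,0,0,0,0.162,0,0,0.8,0,0,0,0.162,0,-0.05,0.8,0,0,0,0.162,0,-0.11,0.8,0,0,0,0.162,0,-0.11,0.8]
}}

```text
time: 14.22
ee_pos: [0.6325, 0.2274, 0.1621]
tool_rot: [0.003, 0.699, 0.715, 0.005]
contact_force: [0.2, 0.2, -2.2]
opening: 0.0252
```

```bash
python3 -c "
from h import *
st();to((.478,.388,.13,180.1))"
```

```text
t 14.225 tcp [0.6325 0.2274 0.1621] yaw 91.34188632906942 zax [ 0.0108  0.0027 -0.9999] F [ 0.1976  0.2115 -2.208 ] op 0.02523171070665414
(0.478, 0.388, 0.13, 180.1) [  0.6    0.37 -88.76] [ 0.1641 -0.1511  0.0309] rows>= 8.295391885085557
```

{"name": "move_arm", "arguments": {
  "moves": [0.6,0.4,-88.8,0.164,-0.151,0.001,0.8,0.6,0.4,-88.8,0.164,-0.151,0.001,0.8,0.6,0.4,-88.8,0.164,-0.151,0.001,0.8,0.6,0.4,-88.8,0.164,-0.151,0.001,0.8,0.6,0.4,-88.8,0.164,-0.151,0.001,0.8,0.6,0.4,-88.8,0.164,-0.151,0.001,0.8,0.6,0.4,-88.8,0.164,-0.151,0.001,0.8,0.6,0.4,-88.8,0.164,-0.151,0.001,0.8,0.6,0.4,-88.8,0.164,-0.151,0.001,0.8,0.6,0.4,-88.8,0.164,-0.151,0.021,0.8,0.6,0.4,-88.8,0.164,-0.151,0.021,0.8]
}}

```text
time: 15.6
ee_pos: [0.4762, 0.3862, 0.1359]
tool_rot: [-0.003, -0.001, 1.0, -0.002]
contact_force: [0.1, -0.0, -2.9]
opening: 0.0258
```

```bash
python3 - <<'E'
from h import *
st();to((.478,.388,.13,180.1))
T,K=wpose();im,d=arm.camera("wrist")
o=ortho(im,T,K,.36,.62,.34,.44,.08);s,_=arm.camera("scene");cv2.imwrite("pics/s9.png",s);t,_=arm.camera("top");cv2.imwrite("pics/t9.png",t)
c=cv2.resize(s[110:210,340:470],None,fx=4,fy=4,interpolation=cv2.INTER_CUBIC);t=cv2.resize(t[180:270,150:220],None,fx=4,fy=4,interpolation=cv2.INTER_CUBIC)
H=np.zeros((600,800,3),np.uint8);H[:200,:520]=o[:200,:520];H[200:600,:520]=c;H[:360,520:]=t
cv2.imwrite("pics/c9.png",H)
E
```

```text
t 15.6 tcp [0.4762 0.3862 0.1359] yaw -179.88168933016678 zax [-0.0063 -0.0041 -1.    ] F [ 0.0903 -0.0126 -2.9058] op 0.025777495030510057
(0.478, 0.388, 0.13, 180.1) [-0.23 -0.36  0.02] [-0.0018  0.0018  0.0059] rows>= 0.10291447535243993
```

View pics/c9.png

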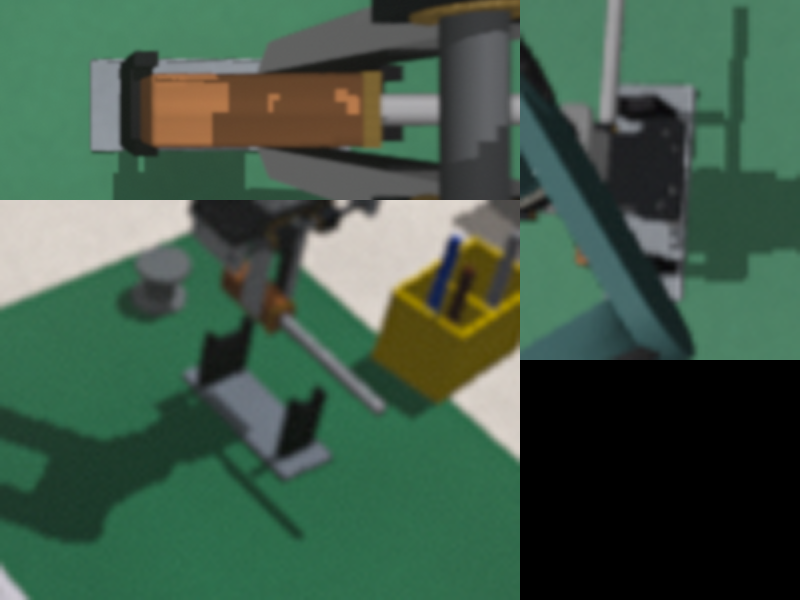

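```bash
python3 - <<'E'
from h import *
t=cv2.imread("pics/t9.png").astype(int);p=arm.camera_params("top");g=t[...,1]-np.maximum(t[...,0],t[...,2])
for v in range(160,212,4):
    us=np.arange(166,182);w=np.clip(22-g[v,us],0,22);u=(w*us).sum()/max(1,w.sum());print(v,w,onz(p,[(u,v)],.14)[0,:2])
to((.478,.3885,.105,180.1),(.478,.3885,.07,180.1))
E
```

```text
160 [0 0 0 0 0 0 0 0 0 0 0 0 0 0 0 0] [0.6647 0.897 ]
164 [0 0 0 0 0 0 0 0 0 0 0 0 0 0 0 0] [0.6527 0.8955]
168 [0 0 0 0 0 0 0 0 0 0 0 0 0 0 0 0] [0.6407 0.8939]
172 [ 0  0  0  0  0  0 11 21 22 22 11  0  0  0  0  0] [0.6418 0.3875]
176 [ 0  0  0  0  0  0 19 22 22 22  7  0  0  0  0  0] [0.6298 0.3875]
180 [ 0  0  0  0  0  3 19 22 22 21  1  0  0  0  0  0] [0.6178 0.3874]
184 [ 0  0  0  0  0  8 20 22 22 17  0  0  0  0  0  0] [0.6058 0.3873]
188 [ 0  0  0  0  0 13 21 22 22 10  0  0  0  0  0  0] [0.5939 0.3873]
192 [ 0  0  0  0  0 18 22 22 22  5  0  0  0  0  0  0] [0.582  0.3871]
196 [ 0  0  0  0  5 20 22 22 18  0  0  0  0  0  0  0] [0.5702 0.3874]
200 [ 0  0  0  0 13 22 22 22 16  5  3  3  2  2  0  0] [0.5584 0.3855]
204 [ 0  0  0  0 18 22 22 22 22 22 22 22 22 22 22 22] [0.5468 0.3763]
208 [22 20  6  5 20 22 22 22 22 22 22 22 22 22 22 22] [0.535  0.3798]
(0.478, 0.3885, 0.105, 180.1) [-0.01 -0.05  0.03] [-0.0002  0.0009  0.0346] rows>= 0.5535639298846337
(0.478, 0.3885, 0.07, 180.1) [-0.01 -0.05  0.03] [-0.0002  0.0009  0.0696] rows>= 1.1134714726996768
```

{"name": "move_arm", "arguments": {
  "moves": [0,0,0,0,0.001,0.02,0.8,0,0,0,0,0.001,0.035,0.8,0,0,0,0,0.001,0.048,0.8,0,0,0,0,0.001,0.058,0.8,0,0,0,0,0.001,0.066,0.8,0,0,0,0,0.001,0.07,0.8,0,0,0,0,0.001,0.07,0.8]
}}

```text
time: 16.62
ee_pos: [0.4779, 0.3886, 0.0711]
tool_rot: [-0.0, -0.001, 1.0, 0.0]
contact_force: [-0.5, -2.9, 3.8]
opening: 0.026
```

{"name": "move_arm", "arguments": {
  "moves": [0,0,0,0,0,0,0.3,0,0,0,0,0,0,0.1,0,0,0,0,0,0,0,0,0,0,0,0,-0.03,0,0,0,0,0,0,-0.08,0,0,0,0,0,0,-0.14,0,0,0,0,0,0,-0.14,0]
}}

```text
time: 17.5
ee_pos: [0.4805, 0.3904, 0.2186]
tool_rot: [0.006, -0.001, 1.0, 0.004]
contact_force: [0.4, 0.9, 0.4]
opening: 0.0468
```

```bash
python3 - <<'E'
from h import *
st();T,K=wpose();im,d=arm.camera("wrist");cv2.imwrite("pics/w10.png",im)
o=ortho(im,T,K,.36,.66,.33,.45,.075);s,_=arm.camera("scene");cv2.imwrite("pics/s10.png",s)
c=cv2.resize(s[110:200,340:490],None,fx=4,fy=4,interpolation=cv2.INTER_CUBIC)
H=np.zeros((600,600,3),np.uint8);H[:240,:600]=o[:240,:600];H[240:600,:600]=c
cv2.imwrite("pics/c10.png",H);to((.438,-.14,.2,91.45))
E
```

```text
t 17.5 tcp [0.4805 0.3904 0.2186] yaw -179.86411920943485 zax [ 0.011   0.0078 -0.9999] F [0.4222 0.8501 0.4432] op 0.04681379973036536
(0.438, -0.14, 0.2, 91.45) [ 0.1   0.   88.68] [ 0.0414 -0.5287  0.011 ] rows>= 8.48724011298495
```

View pics/c10.png

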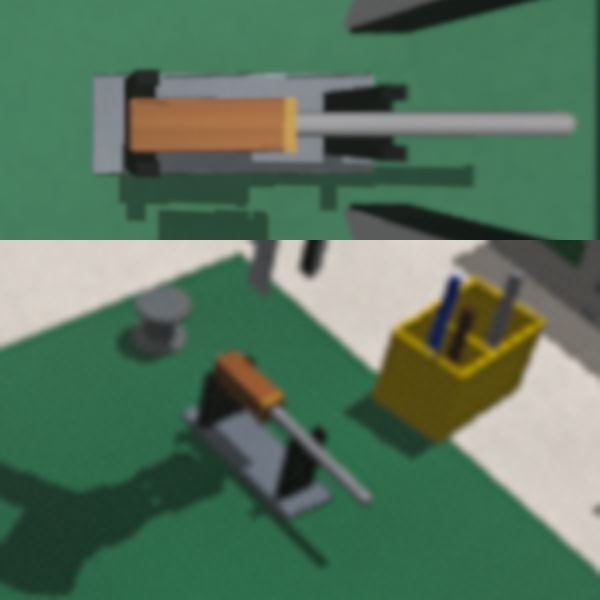

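```bash
python3 -c "
from h import *
to((.535,-.14,.25,91.45))"
```

```text
(0.535, -0.14, 0.25, 91.45) [ 0.1   0.   88.68] [-0.0556 -0.5289 -0.0389] rows>= 8.531512210136674
```

{"name": "move_arm", "arguments": {
  "moves": [0.1,0,88.7,-0.056,-0.529,-0.039,-0.2,0.1,0,88.7,-0.056,-0.529,-0.039,-0.2,0.1,0,88.7,-0.056,-0.529,-0.039,-0.2,0.1,0,88.7,-0.056,-0.529,-0.039,-0.2,0.1,0,88.7,-0.056,-0.529,-0.039,-0.2,0.1,0,88.7,-0.056,-0.529,-0.039,-0.2,0.1,0,88.7,-0.056,-0.529,-0.039,-0.2,0.1,0,88.7,-0.056,-0.529,-0.039,-0.2,0.1,0,88.7,-0.056,-0.529,-0.039,-0.2,0.1,0,88.7,-0.056,-0.529,-0.039,-0.2,0.1,0,88.7,-0.056,-0.529,-0.039,-0.2,0.1,0,88.7,-0.056,-0.529,-0.039,-0.2]
}}

```text
time: 19.1
ee_pos: [0.5352, -0.1386, 0.2495]
tool_rot: [-0.001, 0.697, 0.717, -0.0]
contact_force: [-0.2, 0.2, -0.3]
opening: 0.0563
```

```bash
python3 - <<'E'
from h import *
st();T,K=wpose();im,d=arm.camera("wrist");cv2.imwrite("pics/w11.png",im)
o=ortho(im,T,K,.38,.70,-.37,-.05,.066);print(o.shape)
cv2.imwrite("pics/c11.png",o[:600])
E
```

```text
t 19.1 tcp [ 0.5352 -0.1386  0.2495] yaw 91.56349928723925 zax [-0.0011  0.0008 -1.    ] F [-0.2008  0.1591 -0.2887] op 0.056268277323431676
(640, 640, 3)
```

View pics/c11.png

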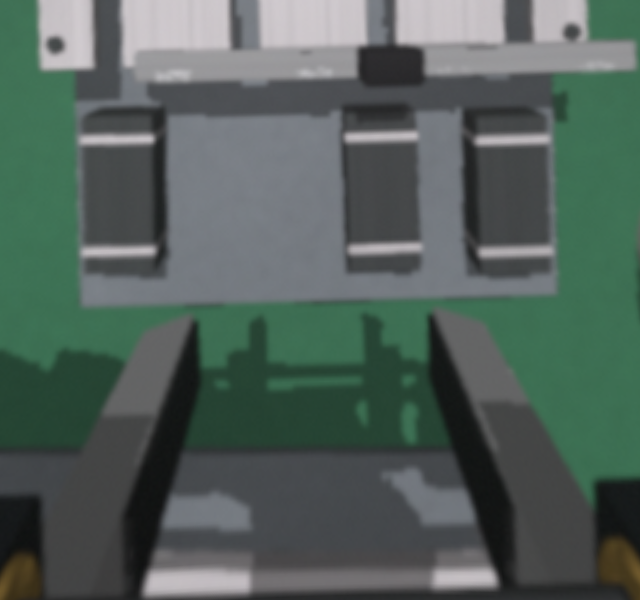

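```bash
python3 -c "
from h import *
to((.439,-.1475,.12,91.4),(.439,-.1475,.036,91.4))"
```

```text
(0.439, -0.1475, 0.12, 91.4) [-0.03 -0.03  0.16] [-0.0063 -0.0965  0.1298] rows>= 2.589526691877908
(0.439, -0.1475, 0.036, 91.4) [-0.03 -0.03  0.16] [-0.0063 -0.0964  0.2138] rows>= 3.7540574845715353
```

{"name": "move_arm", "arguments": {
  "moves": [0,0,0.2,-0.006,-0.05,0.04,0,0,0,0.2,-0.006,-0.096,0.08,0,0,0,0.2,-0.006,-0.096,0.13,0,0,0,0.2,-0.006,-0.096,0.17,0,0,0,0.2,-0.006,-0.096,0.2,0,0,0,0.2,-0.006,-0.096,0.213,0,0,0,0.2,-0.006,-0.096,0.213,0,0,0,0.2,-0.006,-0.096,0.213,0.6,0,0,0.2,-0.006,-0.096,0.213,0.6,0,0,0.2,-0.006,-0.096,0.213,0.6],
  "grip_force": 30
}}

```text
time: 20.4
ee_pos: [0.4404, -0.1476, 0.0385]
tool_rot: [0.001, 0.699, 0.716, 0.0]
contact_force: [0.0, 0.0, 5.2]
opening: 0.0357
```

```bash
python3 -c "
from h import *
st();to((.44,-.15,.15,90.1),(.44,-.346,.15,90.1))"
```

```text
t 20.4 tcp [ 0.4404 -0.1476  0.0385] yaw 91.37085224779784 zax [ 0.002  -0.0007 -1.    ] F [0.0231 0.0042 5.1676] op 0.035695657064098184
(0.44, -0.15, 0.15, 90.1) [0.12 0.04 1.27] [-0.0025 -0.0003 -0.1115] rows>= 1.7850881673946897
(0.44, -0.346, 0.15, 90.1) [0.12 0.04 1.27] [-0.1984 -0.005  -0.1114] rows>= 3.641746731630593
```

{"name": "move_arm", "arguments": {
  "moves": [0,0,0,0,0,-0.04,0.6,0,0,0,0,0,-0.08,0.6,0.1,0,1.3,-0.03,-0.001,-0.112,0.6,0.1,0,1.3,-0.08,-0.002,-0.112,0.6,0.1,0,1.3,-0.13,-0.003,-0.112,0.6,0.1,0,1.3,-0.17,-0.004,-0.112,0.6,0.1,0,1.3,-0.198,-0.005,-0.112,0.6,0.1,0,1.3,-0.198,-0.005,-0.112,0.6,0.1,0,1.3,-0.198,-0.005,-0.112,0.6]
}}

```text
time: 21.52
ee_pos: [0.4398, -0.3448, 0.15]
tool_rot: [-0.0, 0.707, 0.708, 0.0]
contact_force: [-0.2, 0.3, -1.6]
opening: 0.0357
```

```bash
python3 - <<'E'
from h import *
st();T,K=wpose();im,d=arm.camera("wrist");cv2.imwrite("pics/w12.png",im)
o=ortho(im,T,K,.32,.68,-.40,-.22,.065)
g=o.astype(int)
for x in(.36,.38,.40,.48,.50,.53,.56,.6,.64):
    c=int((x-.32)/.0005);col=g[:,c-2:c+3].mean((1,2)); print(x,np.round(col[150:330:6]).astype(int))
cv2.imwrite("pics/c12.png",o)
E
```

```text
t 21.525 tcp [ 0.4398 -0.3448  0.15  ] yaw 90.07385192781807 zax [-0.0003  0.0008 -1.    ] F [-0.1706  0.2703 -1.5823] op 0.035658301983938864
0.36 [ 95  95  95 116 133 131 131 133 134 133 133 135 132 118 161 221 221 218
 219 218 202 129  74  60  59  60  59  59  58  59]
0.38 [ 97  97  97 113 131 133 132 131 131 134 126 102  98 111 161 221 220 216
 216 216 218 163 101  69  60  59  60  59  59  58]
0.4 [ 95  96  95 115 129 130 131 131 131 132 134 134 133 121 165 220 220 214
 214 214 216 161 103  94  93  92  96 109 110 109]
0.48 [ 92  92  91 125 138 139 138 138 139 139 138 138 137 121 167 216 218 209
 208 207 207 149 114  90  90  90  92 109 110 109]
0.5 [ 92  92  93 126 139 138 138 137 138 138 136 137 138 121 170 214 217 207
 207 207 206 142  95  91  91  91  91  90  90  91]
0.53 [ 94  94  94 124 135 135 135 135 135 135 135 135 134 118 167 212 216 208
 209 208 205 150  97  92  92  92  92  91  91  91]
0.56 [ 94  94  93 123 134 133 133 133 132 132 132 133 131 118 150 212 215 211
 211 211 208 152  91  93  92  92  92  92  91  91]
0.6 [ 92  91  91 116 128 129 128 129 130 129 114  88  87 115 195 213 214 212
 213 213 212 150  89  90  90  90  91  91  90  89]
0.64 [ 92  92  92  91  91  91  91  91  91  92  92  91  94 117 196 211 210 207
 209 210 210 146  90  91  91  90  91  90  89  90]
```

View pics/c12.png

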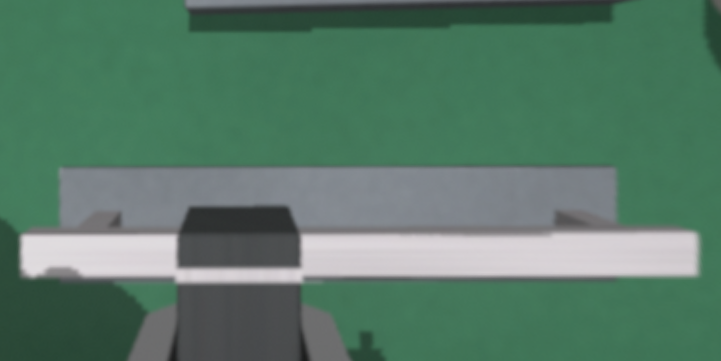

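{"name": "move_arm", "arguments": {
  "moves": [0,0,0,-0.002,0,0.03,0.6,0,0,0,-0.002,0,0.05,0.6,0,0,0,-0.002,0,0.064,0.6,0,0,0,-0.002,0,0.072,0.6,0,0,0,-0.002,0,0.076,0.6,0,0,0,-0.002,0,0.078,0.6,0,0,0,-0.002,0,0.078,0.6]
}}

```text
time: 22.45
ee_pos: [0.4403, -0.3467, 0.0735]
tool_rot: [0.0, 0.706, 0.708, 0.0]
contact_force: [-0.3, 1.2, 3.1]
opening: 0.0358
```

{"name": "move_arm", "arguments": {
  "moves": [0,0,0,0,0,0,0.2,0,0,0,0,0,0,0.1,0,0,0,0,0,0,0,0,0,0,0,0,0,0,0,0,0,0,0,-0.03,0,0,0,0,0,0,-0.07,0,0,0,0,0,0,-0.1,0,0,0,0,0,0,-0.1,0]
}}

```text
time: 23.45
ee_pos: [0.4415, -0.3479, 0.1766]
tool_rot: [0.004, 0.706, 0.708, 0.0]
contact_force: [0.2, 0.1, 0.7]
opening: 0.0471
```

```bash
cat > rail.py <<'E'
from h import *
# report bright bands of the carts on the rail plane top z=.101 and dark bodies
st();T,K=wpose();im,d=arm.camera("wrist")
o=ortho(im,T,K,.33,.69,-.42,-.26,.101);g=o.astype(int)
dark=((g.max(2)<95)&((g[...,1]-np.maximum(g[...,0],g[...,2]))<8)).astype(np.uint8)
n,l,s,c=cv2.connectedComponentsWithStats(dark)
for i in range(1,n):
    if s[i,4]>1500: print("dark x %.3f..%.3f y %.3f..%.3f"%(.33+s[i,0]*.0005,.33+(s[i,0]+s[i,2])*.0005,-.26-(s[i,1]+s[i,3])*.0005,-.26-s[i,1]*.0005),s[i,4])
cv2.imwrite("pics/rail_%d.png"%(10*arm.get_obs()["time"]),o)
E
python3 rail.py; python3 -c "
from h import *
to((.5715,-.346,.174,91.4),(.5715,-.146,.12,91.4),(.5715,-.146,.036,91.4))"
```

```text
t 23.45 tcp [ 0.4415 -0.3479  0.1766] yaw 90.11316487152176 zax [ 0.0058 -0.0048 -1.    ] F [0.2284 0.104  0.7474] op 0.047125641840661724
dark x 0.422..0.457 y -0.316..-0.302 1812
dark x 0.404..0.607 y -0.371..-0.322 7655
dark x 0.368..0.475 y -0.420..-0.373 8459
dark x 0.476..0.515 y -0.420..-0.373 2491
(0.5715, -0.346, 0.174, 91.4) [ 0.15  0.1  -1.29] [0.0008 0.1309 0.0005] rows>= 2.095046887832812
(0.5715, -0.146, 0.12, 91.4) [ 0.15  0.1  -1.29] [0.2009 0.1312 0.0541] rows>= 3.9348444718955027
(0.5715, -0.146, 0.036, 91.4) [ 0.15  0.1  -1.29] [0.201  0.131  0.1381] rows>= 4.4291176341052845
```

{"name": "move_arm", "arguments": {
  "moves": [0,0,-1.3,0.05,0.04,0.01,0,0,0,-1.3,0.1,0.08,0.02,0,0,0,-1.3,0.15,0.131,0.04,0,0.1,0.1,-1.3,0.201,0.131,0.054,0,0.1,0.1,-1.3,0.201,0.131,0.054,0,0.1,0.1,-1.3,0.201,0.131,0.09,0,0.1,0.1,-1.3,0.201,0.131,0.12,0,0.1,0.1,-1.3,0.201,0.131,0.138,0,0.1,0.1,-1.3,0.201,0.131,0.138,0,0.1,0.1,-1.3,0.201,0.131,0.138,0.6,0.1,0.1,-1.3,0.201,0.131,0.138,0.6,0.1,0.1,-1.3,0.201,0.131,0.138,0.6]
}}

```text
time: 25.0
ee_pos: [0.5725, -0.1467, 0.0377]
tool_rot: [0.002, 0.698, 0.716, 0.001]
contact_force: [0.8, -1.1, 2.0]
opening: 0.036
```

```bash
python3 -c "
from h import *
st();to((.531,-.15,.15,90.1),(.531,-.347,.15,90.1),(.531,-.347,.072,90.1))"
```

```text
t 25.0 tcp [ 0.5725 -0.1467  0.0377] yaw 91.40775662931 zax [ 0.0035 -0.0015 -1.    ] F [ 0.7758 -1.1466  1.9891] op 0.035961804429730494
(0.531, -0.15, 0.15, 90.1) [0.2  0.09 1.31] [-0.0025 -0.0412 -0.1125] rows>= 1.916529470536404
(0.531, -0.347, 0.15, 90.1) [0.2  0.09 1.31] [-0.1994 -0.046  -0.1122] rows>= 3.734410313636684
(0.531, -0.347, 0.072, 90.1) [0.2  0.09 1.31] [-0.1993 -0.0463 -0.0342] rows>= 3.319292437438236
```

{"name": "move_arm", "arguments": {
  "moves": [0,0,0,0,0,-0.04,0.6,0,0,0,0,0,-0.08,0.6,0.2,0.1,1.3,-0.03,-0.02,-0.112,0.6,0.2,0.1,1.3,-0.08,-0.046,-0.112,0.6,0.2,0.1,1.3,-0.13,-0.046,-0.112,0.6,0.2,0.1,1.3,-0.17,-0.046,-0.112,0.6,0.2,0.1,1.3,-0.2,-0.046,-0.112,0.6,0.2,0.1,1.3,-0.2,-0.046,-0.112,0.6,0.2,0.1,1.3,-0.2,-0.046,-0.112,0.6]
}}

```text
time: 26.12
ee_pos: [0.531, -0.3467, 0.1495]
tool_rot: [-0.001, 0.706, 0.708, 0.0]
contact_force: [0.2, -0.3, -2.6]
opening: 0.036
```

```bash
python3 - <<'E'
from h import *
st();to((.531,-.347,.072,90.1))
T,K=wpose();im,d=arm.camera("wrist");print("op",arm.get_obs()["opening"])
# held cart: bands on its top plane
z=T[2,3]*0+arm.get_obs()["ee_pos"][2]+.0283
o=ortho(im,T,K,.49,.57,-.42,-.26,z);c=o[:,70:95].mean((1,2));print([(round(-.26-i*.0005,4),int(c[i])) for i in range(60,260,4)])
E
```

```text
t 26.125 tcp [ 0.531  -0.3467  0.1495] yaw 90.12250802294234 zax [-0.0005  0.0014 -1.    ] F [ 0.2192 -0.2872 -2.6289] op 0.0360406676268258
(0.531, -0.347, 0.072, 90.1) [-0.03 -0.08  0.02] [-0.0004  0.0001  0.0775] rows>= 1.2402724787104036
op 0.03566096801818435
[(-0.29, 148), (-0.292, 148), (-0.294, 149), (-0.296, 149), (-0.298, 129), (-0.3, 53), (-0.302, 53), (-0.304, 53), (-0.306, 60), (-0.308, 84), (-0.31, 84), (-0.312, 84), (-0.314, 84), (-0.316, 130), (-0.318, 225), (-0.32, 205), (-0.322, 84), (-0.324, 83), (-0.326, 83), (-0.328, 83), (-0.33, 82), (-0.332, 82), (-0.334, 82), (-0.336, 82), (-0.338, 81), (-0.34, 81), (-0.342, 81), (-0.344, 81), (-0.346, 81), (-0.348, 81), (-0.35, 81), (-0.352, 80), (-0.354, 56), (-0.356, 51), (-0.358, 50), (-0.36, 50), (-0.362, 60), (-0.364, 80), (-0.366, 72), (-0.368, 50), (-0.37, 49), (-0.372, 97), (-0.374, 134), (-0.376, 104), (-0.378, 51), (-0.38, 50), (-0.382, 50), (-0.384, 46), (-0.386, 51), (-0.388, 63)]
```

{"name": "move_arm", "arguments": {
  "moves": [0,0,0,0,0,0.03,0.6,0,0,0,0,0,0.05,0.6,0,0,0,0,0,0.064,0.6,0,0,0,0,0,0.071,0.6,0,0,0,0,0,0.075,0.6,0,0,0,0,0,0.078,0.6,0,0,0,0,0,0.078,0.6]
}}

```text
time: 27.05
ee_pos: [0.5316, -0.3468, 0.0727]
tool_rot: [0.0, 0.706, 0.708, 0.0]
contact_force: [-0.3, -0.2, -0.8]
opening: 0.0355
```

{"name": "move_arm", "arguments": {
  "moves": [0,0,0,0,0,0.002,0.6,0,0,0,0,0,0.002,0.6,0,0,0,0,0,0.002,0.2,0,0,0,0,0,0.002,0.1,0,0,0,0,0,0.002,0,0,0,0,0,0,0.002,0,0,0,0,0,0,-0.03,0,0,0,0,0,0,-0.07,0,0,0,0,0,0,-0.1,0,0,0,0,0,0,-0.1,0]
}}

```text
time: 28.3
ee_pos: [0.5329, -0.3479, 0.1762]
tool_rot: [0.004, 0.706, 0.708, 0.001]
contact_force: [-0.4, 0.8, 0.5]
opening: 0.0468
```

```bash
python3 rail.py; python3 -c "
from h import *
to((.6365,-.1475,.12,91.4),(.6365,-.1475,.036,91.4))"
```

```text
t 28.3 tcp [ 0.5329 -0.3479  0.1762] yaw 90.15373405638353 zax [ 0.0067 -0.0043 -1.    ] F [-0.412   0.8194  0.4942] op 0.046766626566940805
dark x 0.384..0.479 y -0.386..-0.302 12836
dark x 0.514..0.548 y -0.315..-0.302 1696
dark x 0.512..0.551 y -0.371..-0.322 6498
dark x 0.403..0.501 y -0.420..-0.373 6301
dark x 0.567..0.607 y -0.420..-0.373 2823
(0.6365, -0.1475, 0.12, 91.4) [ 0.18  0.09 -1.25] [0.1995 0.105  0.0535] rows>= 3.7064817030065895
(0.6365, -0.1475, 0.036, 91.4) [ 0.18  0.09 -1.25] [0.1996 0.1047 0.1375] rows>= 4.22448359481998
```

{"name": "move_arm", "arguments": {
  "moves": [0,0,-1.3,0.05,0.03,0.01,0,0,0,-1.3,0.1,0.06,0.02,0,0,0,-1.3,0.15,0.09,0.04,0,0.1,0.1,-1.3,0.2,0.106,0.054,0,0.1,0.1,-1.3,0.2,0.106,0.054,0,0.1,0.1,-1.3,0.2,0.106,0.09,0,0.1,0.1,-1.3,0.2,0.106,0.12,0,0.1,0.1,-1.3,0.2,0.106,0.138,0,0.1,0.1,-1.3,0.2,0.106,0.138,0,0.1,0.1,-1.3,0.2,0.106,0.138,0.6,0.1,0.1,-1.3,0.2,0.106,0.138,0.6,0.1,0.1,-1.3,0.2,0.106,0.138,0.6]
}}

```text
time: 29.85
ee_pos: [0.6385, -0.1476, 0.0371]
tool_rot: [0.002, 0.698, 0.716, 0.001]
contact_force: [-0.4, -0.4, 3.1]
opening: 0.036
```

```bash
python3 -c "
from h import *
st();to((.622,-.15,.15,90.1),(.622,-.347,.15,90.1))"
```

```text
t 29.85 tcp [ 0.6385 -0.1476  0.0371] yaw 91.45003344239964 zax [ 0.0034 -0.0011 -1.    ] F [-0.4378 -0.3821  3.1428] op 0.0359812237780555
(0.622, -0.15, 0.15, 90.1) [0.2  0.06 1.35] [-0.0021 -0.0161 -0.113 ] rows>= 1.826626098258636
(0.622, -0.347, 0.15, 90.1) [0.2  0.06 1.35] [-0.199  -0.0211 -0.1128] rows>= 3.675851808642708
```

{"name": "move_arm", "arguments": {
  "moves": [0,0,0,0,0,-0.04,0.6,0,0,0,0,0,-0.08,0.6,0.2,0.1,1.3,-0.03,-0.01,-0.112,0.6,0.2,0.1,1.3,-0.08,-0.021,-0.112,0.6,0.2,0.1,1.3,-0.13,-0.021,-0.112,0.6,0.2,0.1,1.3,-0.17,-0.021,-0.112,0.6,0.2,0.1,1.3,-0.199,-0.021,-0.112,0.6,0.2,0.1,1.3,-0.199,-0.021,-0.112,0.6,0.2,0.1,1.3,-0.199,-0.021,-0.112,0.6]
}}

```text
time: 30.98
ee_pos: [0.6221, -0.3461, 0.1486]
tool_rot: [-0.001, 0.706, 0.708, 0.0]
contact_force: [-0.0, 1.1, -2.2]
opening: 0.0355
```

```bash
python3 - <<'E'
from h import *
st();to((.622,-.347,.072,90.1))
T,K=wpose();im,d=arm.camera("wrist")
z=arm.get_obs()["ee_pos"][2]+.0289
o=ortho(im,T,K,.58,.66,-.42,-.26,z);c=o[:,70:95].mean((1,2));print([(round(-.26-i*.0005,4),int(c[i])) for i in range(100,260,3) if c[i]>95])
E
```

```text
t 30.975 tcp [ 0.6221 -0.3461  0.1486] yaw 90.17615408683034 zax [-0.0008  0.0021 -1.    ] F [-0.0326  1.0915 -2.1698] op 0.03551691464482584
(0.622, -0.347, 0.072, 90.1) [-0.04 -0.12  0.08] [-0.0011 -0.0001  0.0766] rows>= 1.2260552663925155
[(-0.316, 146), (-0.3175, 221), (-0.319, 220), (-0.3205, 139), (-0.373, 125), (-0.3745, 127)]
```

{"name": "move_arm", "arguments": {
  "moves": [0,0,0,-0.001,0,0.03,0.6,0,0,0,-0.001,0,0.05,0.6,0,0,0,-0.001,0,0.064,0.6,0,0,0,-0.001,0,0.072,0.6,0,0,0,-0.001,0,0.076,0.6,0,0,0,-0.001,0,0.078,0.6,0,0,0,-0.001,0,0.078,0.6]
}}

```text
time: 31.9
ee_pos: [0.6227, -0.3468, 0.0721]
tool_rot: [0.0, 0.706, 0.708, 0.001]
contact_force: [0.2, 0.7, 0.1]
opening: 0.0359
```

{"name": "move_arm", "arguments": {
  "moves": [0,0,0,0,0,0.002,0.6,0,0,0,0,0,0.002,0.6,0,0,0,0,0,0.002,0.2,0,0,0,0,0,0.002,0.1,0,0,0,0,0,0.002,0,0,0,0,0,0,0.002,0,0,0,0,0,0,-0.03,0,0,0,0,0,0,-0.07,0,0,0,0,0,0,-0.1,0,0,0,0,0,0,-0.1,0]
}}

```text
time: 33.15
ee_pos: [0.6241, -0.3479, 0.1762]
tool_rot: [0.004, 0.706, 0.708, 0.001]
contact_force: [0.4, 0.3, -0.7]
opening: 0.047
```

```bash
python3 rail.py; python3 -c "
from h import *
to((.5705,-.0806,.174,91.4),(.5705,-.0806,.104,91.4))"
```

```text
t 33.15 tcp [ 0.6241 -0.3479  0.1762] yaw 90.21412460993596 zax [ 0.0073 -0.0034 -1.    ] F [ 0.3981  0.3361 -0.6673] op 0.0470399873278458
dark x 0.370..0.657 y -0.386..-0.299 39107
dark x 0.605..0.639 y -0.316..-0.302 1781
dark x 0.551..0.591 y -0.420..-0.373 2579
dark x 0.659..0.690 y -0.420..-0.373 2269
dark x 0.429..0.526 y -0.420..-0.383 5441
(0.5705, -0.0806, 0.174, 91.4) [ 0.19  0.05 -1.19] [ 0.2669 -0.0516 -0.0012] rows>= 4.349016939498902
(0.5705, -0.0806, 0.104, 91.4) [ 0.19  0.05 -1.19] [ 0.2669 -0.0518  0.0688] rows>= 4.487673596044447
```

Now the keeper: grip it, then shut.

{"name": "move_arm", "arguments": {
  "moves": [0,0,-1.2,0.06,-0.01,-0.01,0,0,0,-1.2,0.12,-0.03,-0.01,0,0,0,-1.2,0.18,-0.052,-0.005,0,0.2,0,-1.2,0.24,-0.052,-0.001,0,0.2,0,-1.2,0.267,-0.052,-0.001,0,0.2,0,-1.2,0.267,-0.052,-0.001,0,0.2,0,-1.2,0.267,-0.052,0.03,0,0.2,0,-1.2,0.267,-0.052,0.068,0,0.2,0,-1.2,0.267,-0.052,0.068,0,0.2,0,-1.2,0.267,-0.052,0.068,0.6,0.2,0,-1.2,0.267,-0.052,0.068,0.6,0.2,0,-1.2,0.267,-0.052,0.068,0.6],
  "grip_force": 12
}}

```text
time: 34.7
ee_pos: [0.5703, -0.0813, 0.1067]
tool_rot: [0.001, 0.698, 0.716, -0.001]
contact_force: [-3.2, -0.8, 4.6]
opening: 0.0259
```

{"name": "move_arm", "arguments": {
  "moves": [0,0,0,0,-0.01,0,0.6,0,0,0,0,-0.02,0,0.6,0,0,0,0,-0.03,0,0.6,0,0,0,0,-0.035,0,0.6,0,0,0,0,-0.035,0,0.6]
}}

```text
time: 35.33
ee_pos: [0.5373, -0.0821, 0.1067]
tool_rot: [0.003, 0.698, 0.716, 0.001]
contact_force: [8.6, 0.2, -6.2]
opening: 0.0261
```

{"name": "move_arm", "arguments": {
  "moves": [0,0,0,0,0,0,0.2,0,0,0,0,0,0,0,0,0,0,0,0,-0.05,0,0,0,0,0,0,-0.1,0,0,0,0,0,0,-0.15,0,0,0,0,0,-0.06,-0.17,0,0,0,0,0,-0.12,-0.17,0,0,0,0,0,-0.18,-0.17,0,0,0,0,0,-0.18,-0.17,0]
}}

```text
time: 36.45
ee_pos: [0.3533, -0.0857, 0.2767]
tool_rot: [0.005, 0.699, 0.715, 0.002]
contact_force: [0.6, 0.6, 1.6]
opening: 0.0472
```

```bash
python3 - <<'E'
from h import *
st();s,_=arm.camera("scene");t,d=arm.camera("top");cv2.imwrite("pics/sF.png",s);cv2.imwrite("pics/tF.png",t)
p=arm.camera_params("top");P=cloud(p,d);Z=P[...,2]
g=t.astype(int);mk=(Z>.088)&(Z<.12)&(P[...,1]<-.29)&(P[...,1]>-.40)
n,l,st_,c=cv2.connectedComponentsWithStats(mk.astype(np.uint8))
for i in range(1,n):
    if st_[i,4]>40: v,u=np.nonzero(l==i);print("cart",st_[i,4],*pca(onz(p,np.c_[u,v],.101)[:,:2]),np.nanmedian(Z[l==i]))
h=cv2.resize(s[90:300,170:450],None,fx=2.8,fy=2.8,interpolation=cv2.INTER_CUBIC);cv2.imwrite("pics/cF.png",h)
E
```

```text
t 36.45 tcp [ 0.3533 -0.0857  0.2767] yaw 91.28571607103258 zax [ 0.0092 -0.0038 -1.    ] F [0.5736 0.629  1.563 ] op 0.047217996819784586
cart 323 [ 0.6193 -0.3449] 89.74630055466824 [0.0809 0.0365] 0.0998846827741049
cart 343 [ 0.5287 -0.3442] 89.1510374385998 [0.0809 0.0367] 0.10014088928862552
cart 328 [ 0.4378 -0.3445] 91.20830604961714 [0.0777 0.0327] 0.09993805435502023
```

View pics/cF.png

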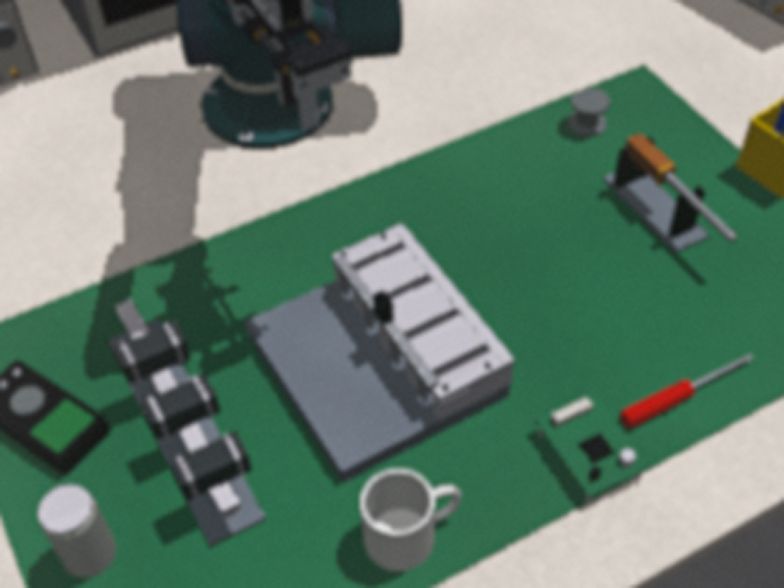

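```bash
python3 - <<'E'
from h import *
t,d=arm.camera("top");p=arm.camera_params("top");P=cloud(p,d)
hsv=cv2.cvtColor(t,cv2.COLOR_BGR2HSV);m=(hsv[...,0]>5)&(hsv[...,0]<22)&(hsv[...,1]>100);m[:,:160]=0;m[:,205:]=0;m[:190]=0;m[275:]=0
v,u=np.nonzero(m);c,a,s=pca(onz(p,np.c_[u,v],.088)[:,:2]);z=np.nanmedian(P[m][:,2]);print(m.sum(),c,a,s,z)
if abs(c[0]-.463)<.012 and abs(c[1]-.388)<.009 and abs(z-.087)<.005 and abs(a)<6: print(arm.finish_job())
E
```

```text
248 [0.4636 0.3846] -0.10533005751703961 [0.075  0.0287] 0.08633120244391546
the job is handed in; nothing more can be done
None
```

The job is done and handed in at about 36.5 s of the 210 s allowed. `finish_job` gives no verdict, so the results below are my own checks.

- **Keeper:** I opened it 33 mm to its stop. After the cartridges were away I shut it against the other stop, with the grip back at its starting x (0.537 m).
- **Cartridges:** Three were present, at block x = -99, +33 and +99 mm; the bore at -33 mm was empty. I drove all three onto the apron with the rod before picking any up. The wrist view put their centres at about block y = -118 mm, past the required -100 mm.
- **Rail:** All three lie across it. The top view showed their tops at about 100 mm, so centres about 82 mm up, and within 1.3° of square. Their centres are about 1–3 mm off the rail's centre line, depending on which camera measured it.
- **Ejector:** It is seated in the forks with the rod in the narrow fork and the tip to the rod post. It is level, within 1 mm lengthwise and about 4 mm sideways by the top camera, within its limit of 12 mm.
- **Bystanders:** All still in place in the last picture, checked by eye only.

The one disagreement was between the wrist and top cameras, which differed by 1–3 mm in position, about what the 2 mm calibration allows. No check failed.

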